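# Pin and shim the levelling plate

## Task

Shim up the front of the steel levelling plate. First take the red-headed stop pin out of its wooden holder, push it fully down into the bore in the base behind the plate and let go of it; then take the wooden wedge by its grip block, set it on the base in front of the plate and push it, thin end first, into the tunnel under the plate until the plate's front feet just lift off the base, 2 to 6 mm clear, with the rear still resting on the base and the plate against or near the pin. Finish while still holding the wedge there, and touch the plate with nothing but the wedge; leave the hammer, tape roll and fire brick alone.

Things in the scene. Friction and masses are not known exactly. Their poses are not given: they have to be found in the camera images.
- base: Fixed aluminium base, 230 (its x) x 120 (y) x 30 mm high: x -125 to 105, y -60 to 60, top at z 30 mm from its origin on the bench. x points away from the robot, roughly: the wedge goes in along +x. Blue side cheeks 14 mm high at x -20 to 60, y +-44 to +-54 mm flank the plate; x -125 to -20 mm is the free runway before it.
- bore (a point): Centre of the mouth of the bore in the base's top (base x 70 mm, y 0), behind the plate: blind bore 12 mm wide, 22 mm deep, 2 mm chamfer at the mouth. Axes as the base's.
- plate: Loose steel plate 80 x 80 x 30 mm, 0.6 kg, on the base between the cheeks. Origin: centre of its underside, x as the base's. A slab on two feet 8 mm high, 18 mm wide, along its sides (to 8 mm from the rear); between them a tunnel along x, 44 mm wide, 8 mm high. Its rear is 10 mm ahead of the bore centre. Pushed, it slides back; the pin in the bore stops it after some 5 mm.
- plate_front_left (a point): Bottom front end of the plate's left foot (+y side), 31 mm left of the middle; its height over the base's top is the lift on that side, 0 at the start.
- plate_front_right (a point): Bottom front end of the plate's right foot (-y side), likewise.
- plate_rear (a point): Middle of the plate's lower rear edge, level with the undersides of the feet.
- wedge_grip (a point): Where to grip the wooden wedge: axis of its upright grip block (34 long x 24 wide across y x 50 mm tall), 32 mm above the wedge's flat underside. x points along the wedge to its thin end, z up. Grip across y (24 mm). Wedge 109 mm long, 24 mm wide, 0.07 kg; it stands on its underside on the bench at the start.
- wedge_tip (a point): Middle of the lower edge of the wedge's thin end, 92 mm along x from the grip axis, on the underside. Ramp 75 mm long, 3 mm thick at the tip, 18 mm at the grip block (rises 1 in 5). It meets the plate's lower front edge with the tip 25 mm past the plate's front, then lifts it 1 mm per 5 mm: 45 mm past gives 4 mm. A few newtons push it.
- pin_head (a point): Centre of the red head of the stop pin, 14 mm wide, 28 mm tall, the place to grip it. Brass shank 9 mm wide below; pin 90 mm long, 0.05 kg. The head's centre is 76 mm above the foot. It stands upright at the start with its lowest 22 mm in an 11 mm bore of a fixed wooden holder, 50 x 50 x 30 mm high.
- pin_foot (a point): Centre of the pin's rounded lower end. Fully home it lies 22 mm below the base's top.
- bench_hammer: Small hammer lying on the bench, 234 mm long, 23 mm high; a bystander. Origin at the centre of its underside.
- tape_1: Roll of tan tape lying flat, 104 mm wide, 25 mm high; a bystander. Origin at the centre of its underside.
- fire_brick: Grey fire brick, 115 x 58 x 40 mm; a bystander at the back. Origin at the centre of its underside.

How it is judged:
By the outcome, as a careful person would: the job done as asked, in the order asked, and still so for the second after the job is handed in, while the arm keeps its last pose, push and grip.
It also fails if it takes over 54 s, if anything falls off the work surface, if the arm or the gripper's body presses on something with over 40 N, if the wrist force passes 120 N, or if a joint passes its speed limit or range.

## Robot

A 6-joint arm with a two-finger parallel gripper is mounted at the origin on a cart in front of the work surface, level with it; the furniture and walls round the work are solid. World frame = base frame: x ahead of the robot, y to its left, z up, the work surface at z = 0. Lengths are in mm, angles in rad, forces in N, time in s.
With the tool pointing down it reaches from about 275 to 750 mm from the base axis. Payload 10.2 kg.
Tool frame: the origin (TCP) lies on the front face of the gripper's body, between the roots of the fingers; the fingertips stand 64 mm ahead of it and the grasp point (between the pads) lies 45 mm ahead of it; z points along the fingers, y is the direction in which the jaws open and shut (so a half turn about z gives the same grasp; the last joint's range is limited). The gripper opens to 88 mm and grips with 3 to 60 N. Pads are 18 mm wide; open, the fingers measure 123 mm over their backs; the gripper's body (75 mm by 187 mm) begins 45 mm behind the grasp point.
Start: joints at [-1.52, 0.313, 1.498, -0, 1.331, -0.223], TCP at [141.942, -505.454, 302.72] pointing down, gripper open.
Joint ranges: [-2.94, 2.94], [-0.97, 2.17], [0.19, 2.56], [-1.23, 4.37], [0.02, 3.11], [-2.88, 2.88]. Speed limits (rad/s): [2.39, 2.39, 3.01, 3.14, 3.14, 3.14].

## Interface

Orientations are given as a unit quaternion [w, x, y, z].
In Python, from plant import ctrl gives the robot as it stands.
- The arm moves only by the tool jog_arm, never from a script. Its argument "commands" is a list of rows, each an object with "delta_pos": the shift along the tool's x, y, z in m, a list of three; "yaw": the turn about the tool's z in rad. In form: [{"delta_pos": [x, y, z], "yaw": yaw}, ...]. A call has 1 to 10 rows; each row is the pose to reach, as a shift and turn from the pose measured when the call began, along the tool's axes at that moment; what a row does not reach only later rows make up. A row lasts 1/12 s, in which the tool goes at most 41.7 mm and 7.16 degrees, less where a joint would pass 70% of its speed; a pose out of reach is approached as far as the arm can. A call with a gripper value outside its range is refused whole. "gripper" is the gripper's target within -1 to 1 (shut at 1, half-way at 0, fully open at -1), set as the call begins (left out, the last holds). The fingers move at their own pace and stop on an object; "grip_force" is the grip in N (left out, the last holds). Time passes only in rows, so rows that repeat a pose let the fingers close. It gives the time, the measured TCP pose, the force and the opening at its end, in the units of the state.
- ctrl.get_obs(): the state, without advancing time (a new reading comes with each control period).
- ctrl.camera(name): name is "side" or "top"; returns the picture (384x512x3 uint8, blue, green, red); there is no depth.
- ctrl.calibration(name): a dict with "intrinsics" (3x3 intrinsics, pixels), "world_from_camera" (4x4, takes a point from camera to world coordinates). Camera axes: x right, y down, z forward; pixel columns grow to the right and rows downward; lengths in mm; the calibration is good to about 2 mm. A picture is of the moment at which its call begins. calibration takes no time and is no camera call.
- ctrl.job_done(): hands the job in, once; it reports no verdict.
Trained networks look in the newest picture that a camera, given by its name, has taken for a name from the list of things; names that differ only in an ending like _2 or _b are one class to them, and where a whole thing is asked for, a point or a joint stands for the part that bears it (a point fixed in the world has none). Each returns a list of dicts, best first, with "p" (0 to 1); they miss things now and then, are a little off and sometimes report something else, mostly with a low value. They report only what shows in the picture. A call takes as long as a camera call.
- ctrl.spot_in(name, camera): "pixel" ([column, row] in pixels, amid what is visible of it).
- ctrl.masks_of(name, camera): "region" (384x512 bool, what is visible of it) and "pixel" ([column, row] in pixels, amid what is visible of it).
- ctrl.landmark_of(name, camera): "pixel" ([column, row] in pixels: a listed point, or the origin of a listed thing).
The state is a dict: "time_s": time; "joint_pos": joint angles; "joint_vel": joint speeds; "joint_torque": joint torques, N m; "tcp_pos": TCP position; "eef_rot": TCP orientation; "contact_force": force on the tool from outside, world axes, zero at the start; "wrist_torque": the same for the moment, N m; "finger_gap": opening from 0.0 (shut) to 1.0 (fully open).
Only numpy, scipy, OpenCV 4.12 (cv2) and the standard library are available. Lean on these libraries where they do the work, as an engineer would, in place of code of your own. Each camera call takes 0.05 s, during which the arm holds its last target.

## Working session

There is one attempt and no reset: what is moved stays moved. The work goes in short steps, Python scripts to look and compute and a tool call to move; the robot and the scene stay as the last step left them, time stands still between calls to the robot, and variables do not carry over. Pictures are saved under pics/ and viewed, and the job is handed in when it is done.

Besides the shell and the picture viewer there is one more tool, called after ">>>" by a JSON object that holds its "op" and its "data", one argument or row to a line. jog_arm: Moves the arm, as the interface text tells. Its arguments: {"type":"object","properties":{"commands":{"type":"array","items":{"type":"object","properties":{"delta_pos":{"type":"array","items":{"type":"number"}},"yaw":{"type":"number"}}}},"gripper":{"type":"number"},"grip_force":{"type":"number"}},"required":["commands"]}

```bash
mkdir -p pics; ls
python3 - <<'E'
from plant import ctrl
import cv2
o=ctrl.get_obs(); print({k:o[k] for k in('time_s','tcp_pos','eef_rot','finger_gap','contact_force')})
for n in('top','side'):
    cv2.imwrite(f'pics/{n}0.png',ctrl.camera(n)); c=ctrl.calibration(n); print(n,c)
    for t in('bore','base','plate','plate_front_left','plate_front_right','plate_rear','wedge_grip','wedge_tip','pin_head','pin_foot','bench_hammer','tape_1','fire_brick'):
        r=ctrl.landmark_of(t,n); print(t,[(list(map(int,x['pixel'])),round(x['p'],2)) for x in r[:3]])
print(ctrl.get_obs()['time_s'])
E
```

```text
pics
{'time_s': 0.0, 'tcp_pos': array([ 141.92707238, -505.28406943,  302.16107501]), 'eef_rot': array([-6.37208859e-04,  9.90644421e-01,  1.36466928e-01,  4.83099723e-05]), 'finger_gap': 1.0019572990468015, 'contact_force': array([-0.87247554,  0.13184137, -0.33452907])}
top {'intrinsics': array([[416.44972429,   0.        , 255.68422181],
       [  0.        , 416.44972429, 192.44563618],
       [  0.        ,   0.        ,   1.        ]]), 'world_from_camera': array([[ 5.90522042e-03, -9.82927313e-01,  1.83899501e-01,
         4.16732776e+02],
       [-9.99637626e-01, -1.06324215e-02, -2.47299036e-02,
         2.49232145e+02],
       [ 2.62629947e-02, -1.83686826e-01, -9.82633912e-01,
         1.07361482e+03],
       [ 0.00000000e+00,  0.00000000e+00,  0.00000000e+00,
         1.00000000e+00]])}
bore [([346, 189], 0.94)]
base [([334, 217], 0.72)]
plate [([340, 209], 0.64)]
plate_front_left [([325, 223], 0.61)]
plate_front_right [([350, 230], 0.83)]
plate_rear [([340, 192], 0.75)]
wedge_grip [([339, 219], 0.69), ([235, 266], 0.61), ([255, 196], 0.55)]
wedge_tip [([271, 255], 0.73)]
[... 579 characters left out ...]
,
       [-7.89495924e-03, -9.13004775e-01, -4.07872469e-01,
         4.62651588e+02],
       [ 0.00000000e+00,  0.00000000e+00,  0.00000000e+00,
         1.00000000e+00]])}
bore [([249, 170], 0.96)]
base [([275, 186], 0.75), ([314, 216], 0.21)]
plate [([268, 175], 0.78), ([258, 186], 0.48), ([313, 300], 0.25)]
plate_front_left [([282, 179], 0.81)]
plate_front_right [([289, 169], 0.71), ([316, 299], 0.34)]
plate_rear [([254, 171], 0.79)]
wedge_grip [([334, 225], 0.6), ([252, 218], 0.46)]
wedge_tip [([312, 217], 0.76)]
pin_head [([256, 187], 0.53)]
pin_foot [([251, 218], 0.66)]
bench_hammer [([222, 290], 0.68)]
tape_1 [([313, 298], 0.68), ([269, 172], 0.59)]
fire_brick [([180, 188], 0.9)]
1.4
```

Run:
```python
import cv2
a=cv2.imread('pics/top0.png')[110:300,110:400]; cv2.imwrite('pics/t0z.png',cv2.resize(a,None,fx=2.7,fy=2.7,interpolation=2))
a=cv2.imread('pics/side0.png')[130:330,140:400]; cv2.imwrite('pics/s0z.png',cv2.resize(a,None,fx=2.9,fy=2.9,interpolation=2))
```

```text
(no output)
```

View pics/t0z.png

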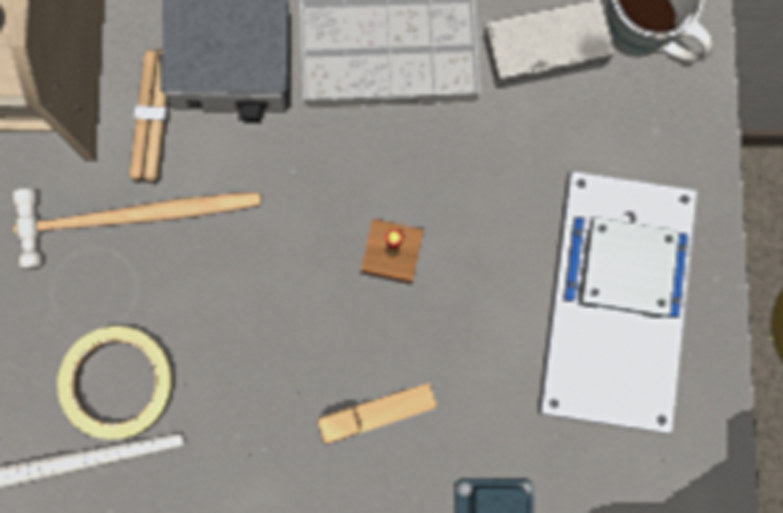

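View pics/s0z.png

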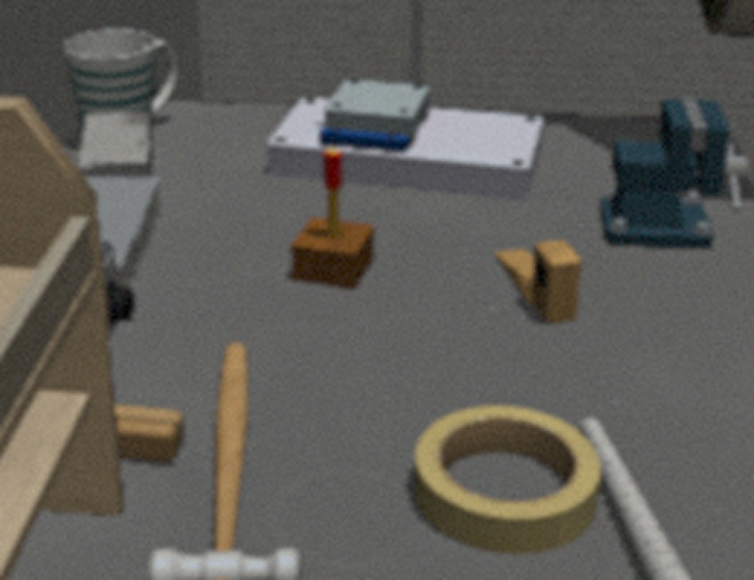

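View pics/top0.png

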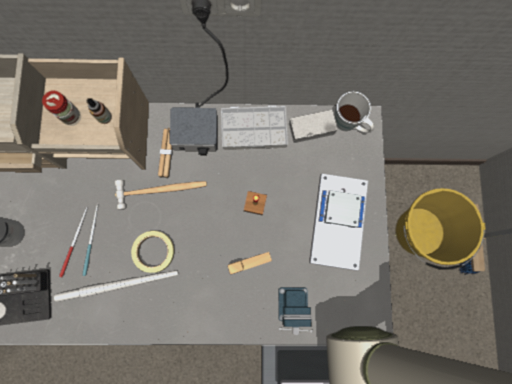

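```bash
cat > h.py <<'E'
import numpy as np,cv2
from plant import ctrl
C={n:ctrl.calibration(n) for n in('top','side')}
def ray(n,px):
    c=C[n];K=c['intrinsics'];T=c['world_from_camera']
    d=T[:3,:3]@np.linalg.solve(K,[px[0],px[1],1.]);return T[:3,3],d
def onz(n,px,z):
    o,d=ray(n,px);return o+d*(z-o[2])/d[2]
def proj(n,P):
    c=C[n];T=c['world_from_camera'];q=(np.asarray(P,float)-T[:3,3])@T[:3,:3];q=q@c['intrinsics'].T
    return q[...,:2]/q[...,2:]
def tri(a,b):
    A=[];r=[]
    for n,p in(('top',a),('side',b)):
        o,d=ray(n,p);d=d/np.linalg.norm(d);M=np.eye(3)-np.outer(d,d);A.append(M);r.append(M@o)
    x=np.linalg.lstsq(np.vstack(A),np.hstack(r),rcond=None)[0]
    return x
E
python3 - <<'E'
from h import *
np.set_printoptions(precision=1,suppress=True)
L={'bore':30,'plate_front_left':30,'plate_front_right':30,'plate_rear':30,'wedge_grip':32,'wedge_tip':0,'pin_head':84,'pin_foot':8,'base':0,'plate':30}
for t,z in L.items():
    r={}
    for n in('top','side'):
        r[n]=[x['pixel'] for x in ctrl.landmark_of(t,n)]
        print(t,n,[ (np.round(p,1),onz(n,p,z)) for p in r[n][:2]])
    print('   tri',tri(r['top'][0],r['side'][0]))
a=cv2.imread('pics/top0.png')[165:275,300:380]; cv2.imwrite('pics/t0b.png',cv2.resize(a,None,fx=5.4,fy=5.4,interpolation=0))
a=cv2.imread('pics/side0.png')[150:245,225:345]; cv2.imwrite('pics/s0b.png',cv2.resize(a,None,fx=6,fy=6,interpolation=0))
a=cv2.imread('pics/top0.png')[180:280,220:290]; cv2.imwrite('pics/t0w.png',cv2.resize(a,None,fx=6,fy=6,interpolation=0))
E
```

```text
bore top [(array([346. , 189.7]), array([621.7,  -9. ,  30. ]))]
bore side [(array([249.7, 170.4]), array([624.4, -15.2,  30. ]))]
   tri [622.5  -8.4  32.5]
plate_front_left top [(array([325.4, 223.9]), array([533.1,  46.3,  30. ]))]
plate_front_left side [(array([282.7, 179. ]), array([533.2,  36.6,  30. ]))]
   tri [532.8  47.2  34.4]
plate_front_right top [(array([350.7, 230. ]), array([518.2, -17.4,  30. ]))]
plate_front_right side [(array([289.1, 169.6]), array([519. , -30.9,  30. ])), (array([316.8, 299.2]), array([459. , 515.5,  30. ]))]
   tri [518.2 -16.   35.8]
plate_rear top [(array([340.7, 192.8]), array([613.5,   4.9,  30. ]))]
plate_rear side [(array([254.7, 171.2]), array([610.4, -10.6,  30. ]))]
   tri [610.3   6.6  37.2]
wedge_grip top [(array([339. , 219.2]), array([545.1,  11.9,  32. ])), (array([235.9, 266.5]), array([425.8, 270.6,  32. ]))]
wedge_grip side [(array([334.7, 225.4]), array([416.7, 276.6,  32. ])), (array([252.5, 218.6]), array([586.7, 263.5,  32. ]))]
   tri [474.8   2.5 -93.7]
wedge_tip top [(array([271.6, 255.6]), array([454. , 180.6,   0. ]))]
w
[... 211 characters left out ...]
 84. ]))]
pin_head side [(array([256.9, 187.9]), array([581.5, 220.5,  84. ]))]
   tri [499.1 279.4 112.7]
pin_foot top [(array([256.4, 203.6]), array([586.8, 220.4,   8. ]))]
pin_foot side [(array([251.4, 218.7]), array([594.1, 219.2,   8. ]))]
   tri [590.4 220.5   8.2]
base top [(array([334.3, 217.6]), array([553.2,  16.8,   0. ]))]
base side [(array([275.2, 186.1]), array([553.3,  15.3,   0. ])), (array([314.3, 216.9]), array([454.3, 181.6,   0. ]))]
   tri [553.2  16.9   0.7]
plate top [(array([340.4, 209.7]), array([569.7,   7.1,  30. ]))]
plate side [(array([268.8, 175.2]), array([570.7,  14.2,  30. ])), (array([258.2, 186.4]), array([591.3,  89.7,  30. ]))]
   tri [570.7   6.3  26.7]
```

View pics/t0b.png

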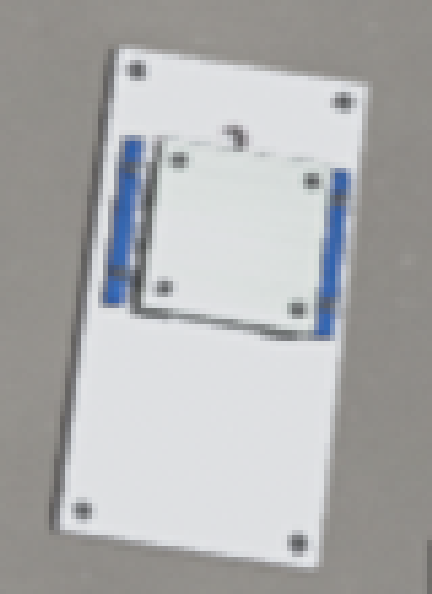

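View pics/s0b.png

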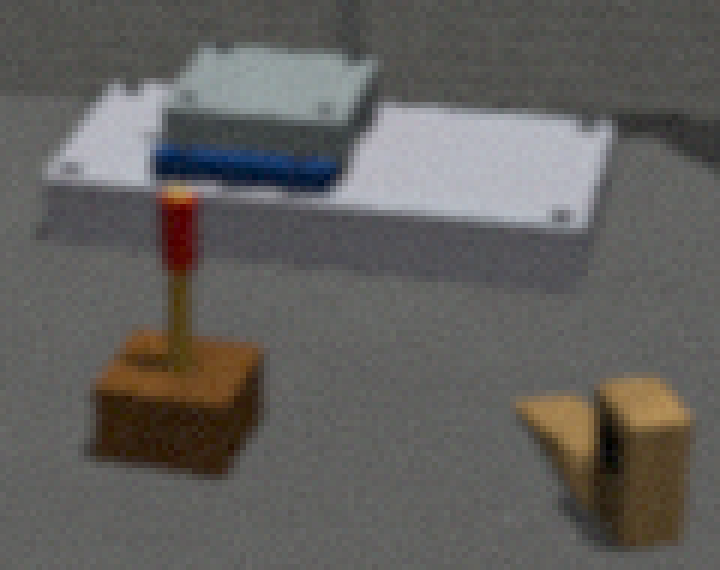

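View pics/t0w.png

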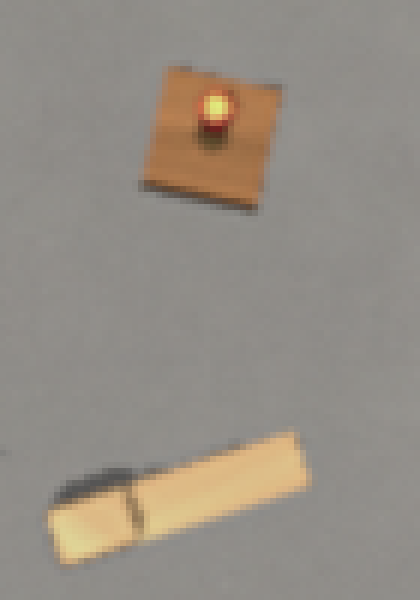

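```bash
cat > fit.py <<'E'
from h import *
from scipy.optimize import least_squares
np.set_printoptions(precision=2,suppress=True)
def px(s,o,l): return (np.array(l,float)+.5)/s-.5+np.array(o)
M=np.array([[105,60,30],[105,-60,30],[-125,-60,30],[-125,60,30]],float)
T=px(5.4,(300,165),[(120,45),(368,86),(320,569),(60,530)])
S=px(6,(225,150),[(45,181),(115,85),(613,124),(590,230)])
def pose(p,M):
    c,s=np.cos(p[2]),np.sin(p[2]);return np.c_[M[:,0]*c-M[:,1]*s+p[0],M[:,0]*s+M[:,1]*c+p[1],M[:,2]]
def fit(use):
    f=lambda p:np.concatenate([(proj(n,pose(p,M))-q).ravel() for n,q in use])
    r=least_squares(f,[553,16,-.1],x_scale=[1,1,.01]);return r.x,r.fun.reshape(-1,2)
if __name__=='__main__':
  for u in([('top',T)],[('side',S)],[('top',T),('side',S)]):
    p,e=fit(u);print(p);print(e.T)
    B=pose(p,np.array([[70,0,30.],[20,0,30],[-20,31,30]]));print('bore',B[0],'plate ctr',B[1]);print(proj('top',B),proj('side',B))
E
python3 fit.py
python3 - <<'E'
from h import *
np.set_printoptions(precision=1,suppress=True)
def px(s,o,l): return (np.array(l,float)+.5)/s-.5+np.array(o)
t=px(6,(220,180),[(215,107)])[0]; s=px(6,(225,150),[(178,190)])[0]
print('pin head top: top',onz('top',t,98),'side',onz('side',s,98),'tri',tri(t,s))
s2=px(6,(225,150),[(179,232)])[0]; print('head mid side z84',onz('side',s2,84))
# holder top corners z30
for q in [(165,67),(283,88),(258,208),(140,183)]: print('holder',onz('top',px(6,(220,180),[q])[0],30), onz('top',px(6,(220,180),[q])[0],0))
# grip block top z50(+?) corners
for q in [(50,515),(127,485),(143,535),(66,566)]: print('blk z50',onz('top',px(6,(220,180),[q])[0],50))
for q in [(295,432),(311,485)]: print('tip z3',onz('top',px(6,(220,180),[q])[0],3))
for q in [(595,395),(625,376),(690,415),(625,430)]:print('blk side z50',onz('side',px(6,(225,150),[q])[0],50))
print('tipside',onz('side',px(6,(225,150),[(515,402)])[0],3))
E
```

```text
[551.64   7.88  -0.14]
[[ 0.03  0.05 -0.2   0.11]
 [ 0.41 -0.18 -0.06 -0.14]]
bore [620.92  -2.11  30.  ] plate ctr [571.43   5.02  30.  ]
[[343.33 189.98]
 [341.19 209.04]
 [327.31 222.68]] [[250.46 172.24]
 [268.76 173.88]
 [281.43 179.68]]
[549.84   8.49  -0.12]
[[ 0.14  0.1  -0.07 -0.15]
 [ 0.19 -0.01 -0.01 -0.06]]
bore [619.3   -0.23  30.  ] plate ctr [569.69   6.    30.  ]
[[342.63 190.59]
 [340.83 209.72]
 [327.21 223.63]] [[250.98 172.52]
 [269.4  174.04]
 [282.37 179.76]]
[550.79   8.    -0.14]
[[-0.19 -0.15 -0.01  0.27 -0.35  0.21 -0.18 -0.96]
 [ 0.8   0.01  0.22  0.34 -0.14 -0.24  0.17  0.09]]
bore [620.12  -1.69  30.  ] plate ctr [570.6    5.23  30.  ]
[[343.18 190.29]
 [341.11 209.36]
 [327.3  223.07]] [[250.74 172.31]
 [269.07 173.92]
 [281.82 179.7 ]]
pin head top: top [587.3 225.2  98. ] side [587.5 217.5  98. ] tri [586.7 225.3 101.3]
head mid side z84 [586.6 222.9  84. ]
holder [616.2 244.9  30. ] [621.9 244.8   0. ]
holder [607.7 194.7  30. ] [613.2 193.1   0. ]
holder [556.2 205.2  30. ] [560.2 203.9   0. ]
holder [566.3 255.   30. ] [570.6 255.2   0. ]
blk z50 [428.1 289.6  50. ]
blk z50 [440.2 258.7  50. ]
blk z50 [420.4 252.   50. ]
blk z50 [408.  282.8  50. ]
tip z3 [464. 188.   3.]
tip z3 [441.8 181.3   3. ]
blk side z50 [439.6 269.4  50. ]
blk side z50 [428.7 254.   50. ]
blk side z50 [408.6 280.9  50. ]
blk side z50 [430.7 293.7  50. ]
tipside [463.3 186.6   3. ]
```

```bash
cat > go.py <<'E'
import sys
from h import *
from scipy.spatial.transform import Rotation as R
# usage: go.py gx gy gz ang  (grasp point world mm, tool x angle)
g=list(map(float,sys.argv[1:4]));ang=float(sys.argv[4])
o=ctrl.get_obs();q=o['eef_rot'];r=R.from_quat([q[1],q[2],q[3],q[0]])
m=r.as_matrix();cur=np.arctan2(m[1,0],m[0,0])
d=m.T@(np.array([g[0],g[1],g[2]+45])-o['tcp_pos'])
y=(cur-ang+np.pi)%(2*np.pi)-np.pi
print('t',o['time_s'],'tcp',o['tcp_pos'].round(1),'ang',round(cur,4),'tilt',(m[:,2]).round(4),'F',o['contact_force'].round(1),'gap',round(o['finger_gap']*88,1),'q',o['joint_pos'].round(2))
print('delta',(d/1000).round(4),'yaw',round(y,3))
E
python3 go.py 587 224.7 180 -0.13
python3 - <<'E'
from h import *
for p in [(282,290),(305,330),(312,292)]: print(onz('top',p,0),onz('top',p,70))
print(onz('side',(383,180),0),onz('side',(345,210),0))
E
```

```text
t 2.4 tcp [ 141.9 -505.5  302.7] ang 0.2737 tilt [ 0.  0. -1.] F [ 0.  -0.  -0.5] gap 87.9 q [-1.52  0.31  1.5   0.    1.33 -0.22]
delta [ 0.6259 -0.5827  0.0777] yaw 0.404
[368.52462898 154.46451891   0.        ] [371.66781425 160.64339583  70.        ]
[272.16837011  97.90325194   0.        ] [281.59401163 107.76994001  70.        ]
[363.96939617  78.74261907   0.        ] [367.40958395  89.85858599  70.        ]
[264.34015528 -53.60296922   0.        ] [382.08272532 139.55427646   0.        ]
```

>>> {"op": "jog_arm", "data": {
  "commands": [
    {"delta_pos": [0.03,-0.02,0],"yaw": 0.04},
    {"delta_pos": [0.06,-0.05,0],"yaw": 0.08},
    {"delta_pos": [0.09,-0.08,0],"yaw": 0.12},
    {"delta_pos": [0.12,-0.11,0],"yaw": 0.16},
    {"delta_pos": [0.15,-0.14,0],"yaw": 0.2},
    {"delta_pos": [0.18,-0.17,0],"yaw": 0.24},
    {"delta_pos": [0.21,-0.195,0],"yaw": 0.28},
    {"delta_pos": [0.24,-0.22,0],"yaw": 0.32},
    {"delta_pos": [0.27,-0.25,0],"yaw": 0.36},
    {"delta_pos": [0.3,-0.28,0],"yaw": 0.404}
  ],
  "gripper": -1
}}

```text
time_s: 3.23
tcp_pos: [354.8, -154.2, 303.0]
eef_rot: [0.0, 0.998, -0.066, 0.0]
contact_force: [1.4, -1.1, 0.4]
finger_gap: 1.005
```

```bash
python3 go.py 587 224.7 180 -0.13
```

```text
t 3.2333 tcp [ 354.8 -154.2  303. ] ang -0.1325 tilt [ 6.e-04 -5.e-04 -1.e+00] F [ 1.4 -1.1  0.4] gap 88.5 q [-0.72  0.    1.87  0.    1.27  0.99]
delta [ 0.18   -0.4063  0.078 ] yaw -0.003
```

>>> {"op": "jog_arm", "data": {
  "commands": [
    {"delta_pos": [0.018,-0.038,0.005],"yaw": 0},
    {"delta_pos": [0.036,-0.075,0.01],"yaw": 0},
    {"delta_pos": [0.054,-0.112,0.015],"yaw": 0},
    {"delta_pos": [0.072,-0.15,0.025],"yaw": 0},
    {"delta_pos": [0.09,-0.188,0.035],"yaw": 0},
    {"delta_pos": [0.108,-0.225,0.045],"yaw": 0},
    {"delta_pos": [0.126,-0.262,0.055],"yaw": 0},
    {"delta_pos": [0.142,-0.3,0.065],"yaw": 0},
    {"delta_pos": [0.156,-0.337,0.075],"yaw": 0},
    {"delta_pos": [0.168,-0.373,0.078],"yaw": 0}
  ]
}}

```text
time_s: 4.07
tcp_pos: [569.9, 192.7, 223.7]
eef_rot: [0.0, 0.998, -0.066, -0.001]
contact_force: [0.3, -0.2, 0.8]
finger_gap: 0.999
```

```bash
python3 go.py 587 224.7 180 -0.13
```

```text
t 4.0667 tcp [569.9 192.7 223.7] ang -0.1327 tilt [-1.2e-03 -9.0e-04 -1.0e+00] F [ 0.3 -0.2  0.8] gap 87.9 q [ 0.13  0.55  1.36 -0.    1.23  1.84]
delta [ 0.0127 -0.034  -0.0014] yaw -0.003
```

>>> {"op": "jog_arm", "data": {
  "commands": [
    {"delta_pos": [0.007,-0.018,0],"yaw": 0},
    {"delta_pos": [0.0127,-0.034,0],"yaw": 0},
    {"delta_pos": [0.0127,-0.034,0.02],"yaw": 0},
    {"delta_pos": [0.0127,-0.034,0.04],"yaw": 0},
    {"delta_pos": [0.0127,-0.034,0.06],"yaw": 0},
    {"delta_pos": [0.0127,-0.034,0.08],"yaw": 0},
    {"delta_pos": [0.0127,-0.034,0.0907],"yaw": 0},
    {"delta_pos": [0.0127,-0.034,0.0907],"yaw": 0}
  ]
}}

```text
time_s: 4.73
tcp_pos: [586.1, 224.4, 130.5]
eef_rot: [0.001, 0.998, -0.066, -0.003]
contact_force: [-0.4, 0.3, -0.4]
finger_gap: 0.997
```

```bash
python3 go.py 587 224.7 88 -0.13
python3 - <<'E'
from h import *
for n,(x,y) in {'top':(215,160),'side':(205,130)}.items():
    a=ctrl.camera(n)[y:y+100,x:x+100]; cv2.imwrite(f'pics/{n}1.png',cv2.resize(a,None,fx=5,fy=5,interpolation=2))
E
```

```text
t 4.7333 tcp [586.1 224.4 130.5] ang -0.1328 tilt [-0.0053 -0.0017 -1.    ] F [-0.4  0.3 -0.4] gap 87.7 q [ 0.18  0.71  1.35 -0.    1.09  1.88]
delta [ 0.0009 -0.0004 -0.0025] yaw -0.003
```

View pics/top1.png

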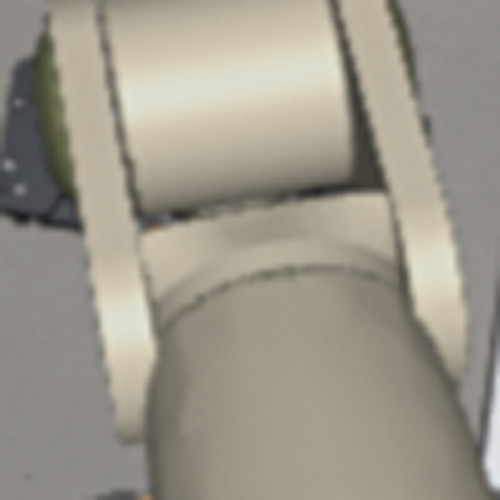

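View pics/side1.png

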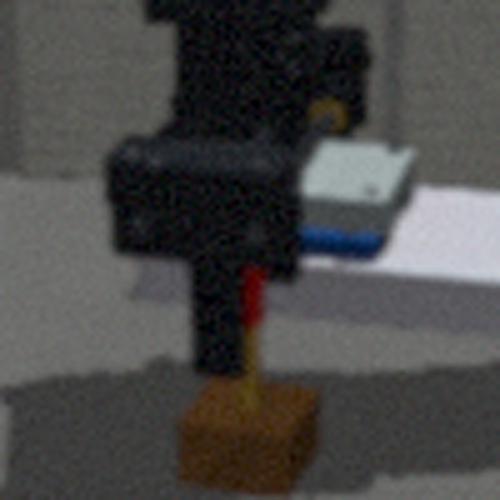

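Run:
```python
from h import *
from scipy.spatial.transform import Rotation as R
o=ctrl.get_obs();q=o['eef_rot'];m=R.from_quat([q[1],q[2],q[3],q[0]]).as_matrix()
W=lambda p:o['tcp_pos']+m@np.array(p,float)
for nm,p in {'grasp':(0,0,45),'pad L edge near':(9,-44,64),'pad edge':(-9,-44,64),'back':(9,-61.5,64),'back2':(-9,-61.5,64)}.items(): print(nm,(proj('side',W(p))-[205,130])*5)
print((proj('side',[587,224.7,84])-[205,130])*5)
```

```text
grasp [245.403074   283.06495997]
pad L edge near [199.48711724 364.88613162]
pad edge [241.76921448 369.19746569]
back [188.57177916 383.20552573]
back2 [231.54589368 387.67664183]
[245.827424   292.94021222]
```

>>> {"op": "jog_arm", "data": {
  "commands": [
    {"delta_pos": [0.001,0,-0.0025],"yaw": 0},
    {"delta_pos": [0.001,0,-0.0025],"yaw": 0},
    {"delta_pos": [0.001,0,-0.0025],"yaw": 0},
    {"delta_pos": [0.001,0,-0.0025],"yaw": 0},
    {"delta_pos": [0.001,0,-0.0025],"yaw": 0},
    {"delta_pos": [0.001,0,-0.0025],"yaw": 0},
    {"delta_pos": [0.001,0,-0.0025],"yaw": 0},
    {"delta_pos": [0.001,0,-0.0025],"yaw": 0},
    {"delta_pos": [0.001,0,-0.0025],"yaw": 0},
    {"delta_pos": [0.001,0,-0.0025],"yaw": 0}
  ],
  "gripper": 1,
  "grip_force": 20
}}

```text
time_s: 5.67
tcp_pos: [588.2, 224.5, 136.1]
eef_rot: [0.0, 0.998, -0.066, -0.0]
contact_force: [-0.5, 0.2, 0.6]
finger_gap: 0.268
```

```bash
python3 go.py 587 224.7 88 -0.13
python3 - <<'E'
from h import *
for n,(x,y) in {'side':(205,130)}.items():
    a=ctrl.camera(n)[y:y+100,x:x+100]; cv2.imwrite(f'pics/{n}2.png',cv2.resize(a,None,fx=5,fy=5,interpolation=2))
E
```

```text
t 5.6667 tcp [588.2 224.5 136.1] ang -0.1326 tilt [-5.e-04 -8.e-04 -1.e+00] F [-0.5  0.2  0.6] gap 23.5 q [ 0.18  0.7   1.34 -0.    1.1   1.88]
delta [-0.0012  0.      0.0031] yaw -0.003
```

View pics/side2.png

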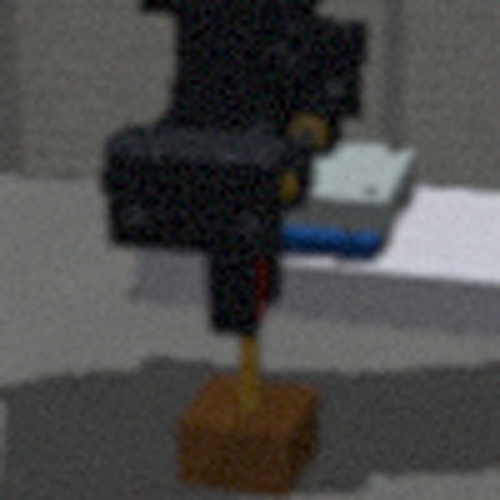

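>>> {"op": "jog_arm", "data": {
  "commands": [
    {"delta_pos": [-0.001,0,0.002],"yaw": 0},
    {"delta_pos": [-0.001,0,0.002],"yaw": 0},
    {"delta_pos": [-0.001,0,0.002],"yaw": 0},
    {"delta_pos": [-0.001,0,0.002],"yaw": 0},
    {"delta_pos": [-0.001,0,0.002],"yaw": 0}
  ]
}}

```text
time_s: 6.13
tcp_pos: [587.4, 224.8, 134.4]
eef_rot: [0.0, 0.998, -0.066, 0.0]
contact_force: [-0.6, 0.6, 5.3]
finger_gap: 0.148
```

```bash
python3 go.py 587 224.7 88 -0.13
python3 - <<'E'
from h import *
for n,(x,y) in {'side':(205,130)}.items():
    a=ctrl.camera(n)[y:y+100,x:x+100]; cv2.imwrite(f'pics/{n}3.png',cv2.resize(a,None,fx=5,fy=5,interpolation=2))
E
```

```text
t 6.1333 tcp [587.4 224.8 134.4] ang -0.1327 tilt [ 3.e-04 -4.e-04 -1.e+00] F [-0.6  0.6  5.3] gap 13.1 q [ 0.18  0.7   1.35 -0.    1.09  1.88]
delta [-0.0004  0.0001  0.0014] yaw -0.003
```

View pics/side3.png

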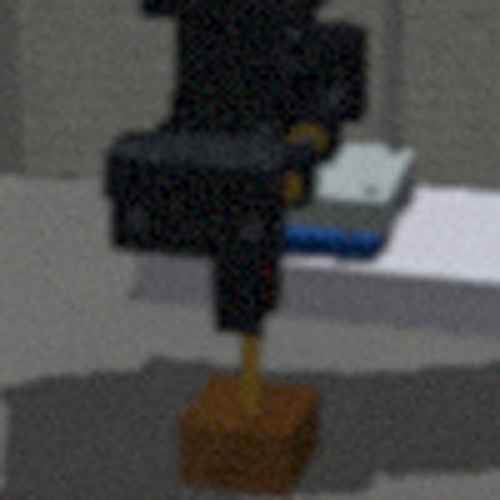

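>>> {"op": "jog_arm", "data": {
  "commands": [
    {"delta_pos": [0,0,-0.02],"yaw": 0},
    {"delta_pos": [0,0,-0.045],"yaw": 0},
    {"delta_pos": [0,0,-0.07],"yaw": 0},
    {"delta_pos": [0,0,-0.08],"yaw": 0},
    {"delta_pos": [0,0,-0.08],"yaw": 0}
  ]
}}

```text
time_s: 6.6
tcp_pos: [587.8, 224.9, 216.2]
eef_rot: [-0.0, 0.998, -0.066, 0.002]
contact_force: [0.1, 0.2, -0.6]
finger_gap: 0.149
```

```bash
python3 go.py 620.3 -1.7 169 -0.13
python3 - <<'E'
from h import *
for n,(x,y) in {'side':(205,100)}.items():
    a=ctrl.camera(n)[y:y+120,x:x+100]; cv2.imwrite(f'pics/{n}4.png',cv2.resize(a,None,fx=5,fy=5,interpolation=2))
E
```

```text
t 6.6 tcp [587.8 224.9 216.2] ang -0.1326 tilt [ 0.0036 -0.     -1.    ] F [ 0.1  0.2 -0.6] gap 13.1 q [ 0.18  0.61  1.27 -0.    1.25  1.88]
delta [0.0621 0.2203 0.0023] yaw -0.003
```

View pics/side4.png

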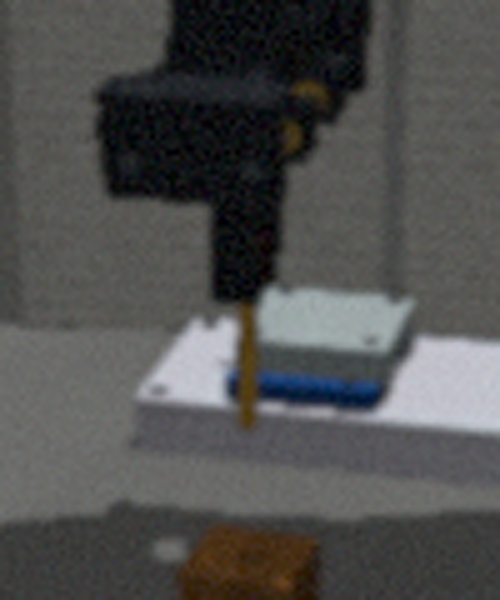

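>>> {"op": "jog_arm", "data": {
  "commands": [
    {"delta_pos": [0.008,0.025,0],"yaw": 0},
    {"delta_pos": [0.016,0.055,0],"yaw": 0},
    {"delta_pos": [0.024,0.085,0],"yaw": 0},
    {"delta_pos": [0.032,0.115,0],"yaw": 0},
    {"delta_pos": [0.04,0.145,0],"yaw": 0},
    {"delta_pos": [0.048,0.172,0],"yaw": 0},
    {"delta_pos": [0.055,0.196,0],"yaw": 0},
    {"delta_pos": [0.06,0.212,0],"yaw": 0},
    {"delta_pos": [0.062,0.22,0.002],"yaw": -0.003},
    {"delta_pos": [0.062,0.22,0.002],"yaw": -0.003}
  ]
}}

```text
time_s: 7.48
tcp_pos: [619.2, -2.8, 210.0]
eef_rot: [0.0, 0.998, -0.066, -0.001]
contact_force: [0.6, -0.3, -0.6]
finger_gap: 0.148
```

>>> {"op": "jog_arm", "data": {
  "commands": [
    {"delta_pos": [0,0,0],"yaw": 0},
    {"delta_pos": [0,0,0],"yaw": 0}
  ]
}}

```text
time_s: 7.65
tcp_pos: [618.7, -1.8, 208.9]
eef_rot: [-0.0, 0.998, -0.065, -0.002]
contact_force: [1.0, 0.7, -0.9]
finger_gap: 0.149
```

```bash
python3 go.py 620.3 -1.7 131 -0.13
python3 - <<'E'
from h import *
im=ctrl.camera('side'); cv2.imwrite('pics/side5raw.png',im)
x,y=205,95
a=im[y:y+110,x:x+100]; cv2.imwrite(f'pics/side5.png',cv2.resize(a,None,fx=5,fy=5,interpolation=2))
print([(r['pixel'],r['p']) for r in ctrl.landmark_of('pin_foot','side')],[(r['pixel'],r['p']) for r in ctrl.landmark_of('bore','side')])
print(proj('side',[[620.3,-1.7,30],[620.3,-1.7,ctrl.get_obs()['tcp_pos'][2]-45-5.4-76]]))
E
```

```text
t 7.65 tcp [618.7  -1.8 208.9] ang -0.1307 tilt [-4.9e-03  5.0e-04 -1.0e+00] F [ 1.   0.7 -0.9] gap 13.2 q [-0.19  0.6   1.32 -0.    1.23  1.51]
delta [ 0.0017 -0.0003  0.0329] yaw -0.001
[([251.5, 152.6], 0.64)] [([249.3, 169.2], 0.61)]
[[250.67154093 172.30372641]
 [250.51906998 153.34336387]]
```

View pics/side5.png

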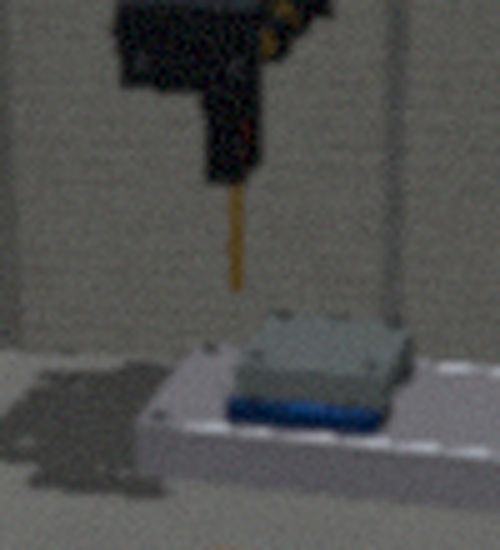

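>>> {"op": "jog_arm", "data": {
  "commands": [
    {"delta_pos": [0.0023,0,0.01],"yaw": 0},
    {"delta_pos": [0.0023,0,0.02],"yaw": 0},
    {"delta_pos": [0.0023,0,0.03],"yaw": 0},
    {"delta_pos": [0.0023,0,0.038],"yaw": 0},
    {"delta_pos": [0.0023,0,0.042],"yaw": 0},
    {"delta_pos": [0.0023,0,0.042],"yaw": 0},
    {"delta_pos": [0.0023,0,0.042],"yaw": 0},
    {"delta_pos": [0.0023,0,0.042],"yaw": 0}
  ]
}}

```text
time_s: 8.47
tcp_pos: [621.4, -2.2, 168.3]
eef_rot: [0.0, 0.998, -0.065, -0.001]
contact_force: [-0.0, 0.2, -1.3]
finger_gap: 0.151
```

```bash
python3 go.py 621 -1.8 121 -0.13
python3 - <<'E'
from h import *
im=ctrl.camera('side')
x,y=220,120
a=im[y:y+70,x:x+70]; cv2.imwrite(f'pics/side6.png',cv2.resize(a,None,fx=7,fy=7,interpolation=2))
im=ctrl.camera('top'); cv2.imwrite('pics/top6.png',im)
print([(r['pixel'],r['p']) for r in ctrl.landmark_of('pin_foot','side')],[(r['pixel'],r['p']) for r in ctrl.landmark_of('bore','side')])
print(proj('side',[[620.3,-1.7,30],[620.3,-1.7,ctrl.get_obs()['tcp_pos'][2]-45-5.4-76]]))
E
```

```text
t 8.4667 tcp [621.4  -2.2 168.3] ang -0.1303 tilt [-2.3e-03 -1.0e-04 -1.0e+00] F [-0.   0.2 -1.3] gap 13.3 q [-0.19  0.65  1.35 -0.    1.15  1.51]
delta [-0.0005 -0.0003  0.0023] yaw -0.0
[([251.2, 168.9], 0.39)] [([252.5, 172.2], 0.7)]
[[250.67154093 172.30372641]
 [250.63828624 168.16837481]]
```

View pics/side6.png

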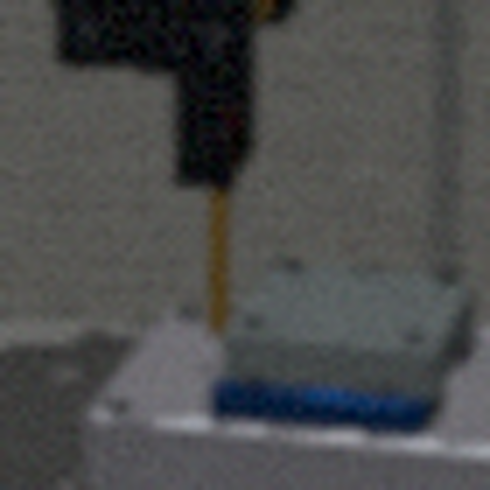

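View pics/top6.png

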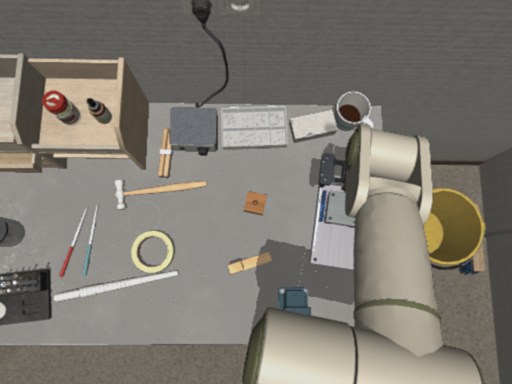

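>>> {"op": "jog_arm", "data": {
  "commands": [
    {"delta_pos": [-0.001,0,0.004],"yaw": 0},
    {"delta_pos": [-0.001,0,0.008],"yaw": 0},
    {"delta_pos": [-0.001,0,0.012],"yaw": 0},
    {"delta_pos": [-0.001,0,0.016],"yaw": 0},
    {"delta_pos": [-0.001,0,0.019],"yaw": 0},
    {"delta_pos": [-0.001,0,0.019],"yaw": 0}
  ]
}}

```text
time_s: 9.17
tcp_pos: [620.1, -1.9, 148.4]
eef_rot: [-0.0, 0.998, -0.065, -0.002]
contact_force: [1.2, 0.5, -0.8]
finger_gap: 0.151
```

>>> {"op": "jog_arm", "data": {
  "commands": [
    {"delta_pos": [0,0,0.004],"yaw": 0},
    {"delta_pos": [0,0,0.008],"yaw": 0},
    {"delta_pos": [0,0,0.011],"yaw": 0},
    {"delta_pos": [0,0,0.014],"yaw": 0},
    {"delta_pos": [0,0,0.015],"yaw": 0},
    {"delta_pos": [0,0,0.015],"yaw": 0},
    {"delta_pos": [0,0,0.015],"yaw": 0}
  ]
}}

```text
time_s: 9.75
tcp_pos: [620.6, -2.0, 134.3]
eef_rot: [0.0, 0.998, -0.065, -0.001]
contact_force: [0.0, 2.4, 5.8]
finger_gap: 0.15
```

```bash
python3 go.py 620.3 -1.8 88 -0.13
python3 - <<'E'
from h import *
im=ctrl.camera('side')
x,y=220,120
a=im[y:y+70,x:x+70]; cv2.imwrite(f'pics/side7.png',cv2.resize(a,None,fx=7,fy=7,interpolation=2))
E
```

```text
t 9.75 tcp [620.6  -2.  134.3] ang -0.1303 tilt [-0.0014 -0.     -1.    ] F [0.  2.4 5.8] gap 13.2 q [-0.19  0.69  1.38 -0.    1.08  1.51]
delta [-0.0003 -0.0001  0.0013] yaw -0.0
```

View pics/side7.png

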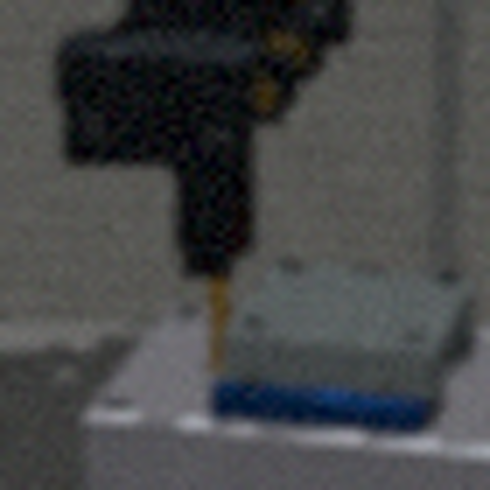

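>>> {"op": "jog_arm", "data": {
  "commands": [
    {"delta_pos": [0,0,0],"yaw": 0},
    {"delta_pos": [0,0,0],"yaw": 0},
    {"delta_pos": [0,0,0],"yaw": 0},
    {"delta_pos": [0,0,0],"yaw": 0},
    {"delta_pos": [0,0,0],"yaw": 0},
    {"delta_pos": [0,0,-0.02],"yaw": 0},
    {"delta_pos": [0,0,-0.05],"yaw": 0},
    {"delta_pos": [0,0,-0.08],"yaw": 0},
    {"delta_pos": [0,0,-0.1],"yaw": 0},
    {"delta_pos": [0,0,-0.1],"yaw": 0}
  ],
  "gripper": -1
}}

```text
time_s: 10.63
tcp_pos: [621.8, -2.1, 239.0]
eef_rot: [0.001, 0.998, -0.065, 0.003]
contact_force: [0.3, 1.0, 0.6]
finger_gap: 0.888
```

```bash
python3 go.py 424 271 140 1.893
python3 - <<'E'
from h import *
im=ctrl.camera('side')
x,y=220,120
a=im[y:y+70,x:x+70]; cv2.imwrite(f'pics/side8.png',cv2.resize(a,None,fx=7,fy=7,interpolation=2))
print([(r['pixel'],r['p']) for r in ctrl.landmark_of('pin_head','side')])
print(proj('side',[[620.3,-1.8,84],[620.3,-1.8,98],[620.3,-1.8,70]]))
E
```

```text
t 10.6333 tcp [621.8  -2.1 239. ] ang -0.1302 tilt [ 0.0062 -0.0015 -1.    ] F [0.3 1.  0.6] gap 78.1 q [-0.19  0.57  1.28 -0.    1.29  1.51]
delta [-0.232  -0.2452  0.0523] yaw -2.023
[([249.7, 153.8], 0.66)]
[[250.52172063 153.12993709]
 [250.48082149 148.04123745]
 [250.56221258 158.16797298]]
```

View pics/side8.png

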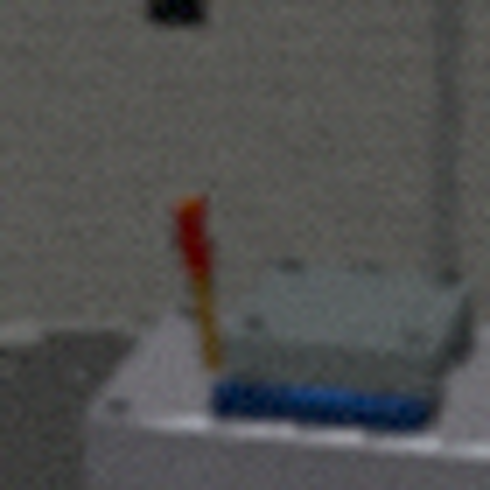

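>>> {"op": "jog_arm", "data": {
  "commands": [
    {"delta_pos": [-0.015,-0.015,0],"yaw": -0.1},
    {"delta_pos": [-0.035,-0.037,0],"yaw": -0.22},
    {"delta_pos": [-0.06,-0.063,0],"yaw": -0.34},
    {"delta_pos": [-0.085,-0.09,0.01],"yaw": -0.46},
    {"delta_pos": [-0.11,-0.116,0.02],"yaw": -0.58},
    {"delta_pos": [-0.135,-0.143,0.03],"yaw": -0.7},
    {"delta_pos": [-0.16,-0.169,0.04],"yaw": -0.82},
    {"delta_pos": [-0.185,-0.196,0.045],"yaw": -0.94},
    {"delta_pos": [-0.21,-0.222,0.05],"yaw": -1.06},
    {"delta_pos": [-0.225,-0.238,0.052],"yaw": -1.18}
  ]
}}

```text
time_s: 11.57
tcp_pos: [425.3, 264.9, 179.9]
eef_rot: [-0.001, 0.864, 0.504, -0.003]
contact_force: [-0.4, 0.8, -0.6]
finger_gap: 0.998
```

```bash
python3 go.py 424 271 120 1.893
```

```text
t 11.5667 tcp [425.3 264.9 179.9] ang 1.0572 tilt [-0.0058 -0.0013 -1.    ] F [-0.4  0.8 -0.6] gap 87.8 q [0.32 0.4  1.72 0.   1.02 0.84]
delta [ 0.0047 -0.004   0.0149] yaw -0.836
```

>>> {"op": "jog_arm", "data": {
  "commands": [
    {"delta_pos": [0.005,-0.004,0],"yaw": -0.12},
    {"delta_pos": [0.005,-0.004,0.005],"yaw": -0.24},
    {"delta_pos": [0.005,-0.004,0.01],"yaw": -0.36},
    {"delta_pos": [0.005,-0.004,0.015],"yaw": -0.48},
    {"delta_pos": [0.005,-0.004,0.015],"yaw": -0.6},
    {"delta_pos": [0.005,-0.004,0.015],"yaw": -0.72},
    {"delta_pos": [0.005,-0.004,0.015],"yaw": -0.836},
    {"delta_pos": [0.005,-0.004,0.015],"yaw": -0.836},
    {"delta_pos": [0.005,-0.004,0.015],"yaw": -0.836}
  ]
}}

```text
time_s: 12.32
tcp_pos: [423.6, 271.0, 163.8]
eef_rot: [-0.003, 0.586, 0.81, -0.003]
contact_force: [-0.7, -0.5, 0.1]
finger_gap: 1.001
```

```bash
python3 go.py 424 271 32 1.893
python3 - <<'E'
from h import *
im=ctrl.camera('side')
x,y=280,130
a=im[y:y+130,x:x+110]; cv2.imwrite(f'pics/side9.png',cv2.resize(a,None,fx=5,fy=5,interpolation=2))
E
```

```text
t 12.3167 tcp [423.6 271.  163.8] ang 1.8897 tilt [-0.008  -0.0021 -1.    ] F [-0.7 -0.5  0.1] gap 88.1 q [0.34 0.43 1.73 0.   0.99 0.02]
delta [-0.0002  0.0011  0.0868] yaw -0.003
```

View pics/side9.png

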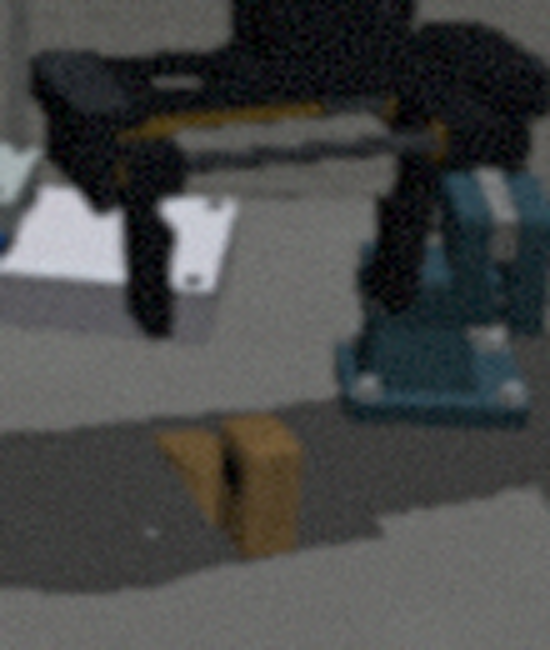

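>>> {"op": "jog_arm", "data": {
  "commands": [
    {"delta_pos": [0,0.001,0.02],"yaw": 0},
    {"delta_pos": [0,0.001,0.04],"yaw": 0},
    {"delta_pos": [0,0.001,0.06],"yaw": 0},
    {"delta_pos": [0,0.001,0.077],"yaw": 0},
    {"delta_pos": [0,0.001,0.0855],"yaw": 0},
    {"delta_pos": [0,0.001,0.0855],"yaw": 0},
    {"delta_pos": [0,0.001,0.0855],"yaw": 0}
  ]
}}

```text
time_s: 12.95
tcp_pos: [424.1, 271.3, 78.7]
eef_rot: [-0.003, 0.586, 0.81, -0.003]
contact_force: [0.4, 0.1, 0.2]
finger_gap: 0.999
```

>>> {"op": "jog_arm", "data": {
  "commands": [
    {"delta_pos": [0,0,0],"yaw": 0},
    {"delta_pos": [0,0,0],"yaw": 0},
    {"delta_pos": [0,0,0],"yaw": 0},
    {"delta_pos": [0,0,0],"yaw": 0},
    {"delta_pos": [0,0,0],"yaw": 0},
    {"delta_pos": [0,0,0],"yaw": 0},
    {"delta_pos": [0,0,0],"yaw": 0},
    {"delta_pos": [0,0,0],"yaw": 0},
    {"delta_pos": [0,0,0],"yaw": 0},
    {"delta_pos": [0,0,0],"yaw": 0}
  ],
  "gripper": 1,
  "grip_force": 40
}}

```text
time_s: 13.78
tcp_pos: [424.2, 271.3, 78.7]
eef_rot: [-0.003, 0.586, 0.81, -0.003]
contact_force: [-0.4, 0.1, 1.0]
finger_gap: 0.264
```

```bash
python3 go.py 424 271 32 1.893
python3 - <<'E'
from h import *
im=ctrl.camera('side')
x,y=280,150
a=im[y:y+110,x:x+110]; cv2.imwrite(f'pics/side10.png',cv2.resize(a,None,fx=5,fy=5,interpolation=2))
E
```

```text
t 13.7833 tcp [424.2 271.3  78.7] ang 1.8883 tilt [-0.0077 -0.0019 -1.    ] F [-0.4  0.1  1. ] gap 23.3 q [0.34 0.57 1.78 0.   0.8  0.02]
delta [-0.0002 -0.0002  0.0017] yaw -0.005
```

View pics/side10.png

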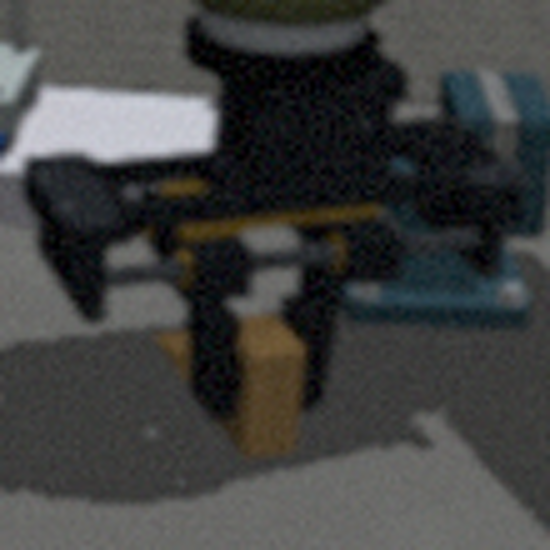

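>>> {"op": "jog_arm", "data": {
  "commands": [
    {"delta_pos": [0,0,-0.01],"yaw": 0},
    {"delta_pos": [0,0,-0.025],"yaw": -0.03},
    {"delta_pos": [0,0,-0.045],"yaw": -0.12},
    {"delta_pos": [0,0,-0.065],"yaw": -0.24},
    {"delta_pos": [0,0,-0.08],"yaw": -0.36},
    {"delta_pos": [0,0,-0.09],"yaw": -0.48},
    {"delta_pos": [0,0,-0.1],"yaw": -0.6},
    {"delta_pos": [0,0,-0.1],"yaw": -0.72},
    {"delta_pos": [0,0,-0.1],"yaw": -0.84},
    {"delta_pos": [0,0,-0.1],"yaw": -0.96}
  ]
}}

```text
time_s: 14.67
tcp_pos: [424.9, 271.5, 179.5]
eef_rot: [-0.003, 0.143, 0.99, -0.001]
contact_force: [0.2, -0.4, -0.4]
finger_gap: 0.262
```

```bash
python3 -c "
from h import *
print([proj('side',[x,110,z]).round() for x in(290,360) for z in(0,60,80,100,120)])
from fit import *
p,e=fit([('top',T)]);print(p*1000);p,e=fit([('side',S)]);print(p*1000)"
python3 go.py 432 24.6 135 3.003
```

```text
[array([383., 206.]), array([386., 183.]), array([387., 175.]), array([388., 167.]), array([389., 159.]), array([353., 205.]), array([356., 182.]), array([356., 174.]), array([357., 166.]), array([358., 158.])]
[551635.63   7877.53   -143.16]
[549841.95   8488.46   -124.9 ]
t 14.6667 tcp [424.9 271.5 179.5] ang 2.8542 tilt [-0.0071 -0.0017 -1.    ] F [ 0.2 -0.4 -0.4] gap 23.0 q [ 0.34  0.41  1.71  0.    1.03 -0.95]
delta [-7.680e-02 -2.347e-01 -1.000e-04] yaw -0.149
```

>>> {"op": "jog_arm", "data": {
  "commands": [
    {"delta_pos": [-0.006,-0.02,0],"yaw": -0.05},
    {"delta_pos": [-0.016,-0.05,0],"yaw": -0.1},
    {"delta_pos": [-0.026,-0.08,0],"yaw": -0.149},
    {"delta_pos": [-0.036,-0.11,0],"yaw": -0.149},
    {"delta_pos": [-0.046,-0.14,0],"yaw": -0.149},
    {"delta_pos": [-0.056,-0.17,0],"yaw": -0.149},
    {"delta_pos": [-0.066,-0.2,0],"yaw": -0.149},
    {"delta_pos": [-0.072,-0.22,0],"yaw": -0.149},
    {"delta_pos": [-0.077,-0.235,0],"yaw": -0.149},
    {"delta_pos": [-0.077,-0.235,0],"yaw": -0.149}
  ]
}}

```text
time_s: 15.5
tcp_pos: [432.3, 22.2, 180.6]
eef_rot: [-0.003, 0.071, 0.998, -0.001]
contact_force: [-0.1, 0.2, 0.3]
finger_gap: 0.268
```

```bash
python3 go.py 432 24.6 64 3.003
python3 - <<'E'
from h import *
im=ctrl.camera('side')
x,y=230,110
a=im[y:y+90,x:x+130]; cv2.imwrite(f'pics/side11.png',cv2.resize(a,None,fx=6,fy=6,interpolation=2))
im=ctrl.camera('top'); cv2.imwrite('pics/top11.png',im)
E
```

```text
t 15.5 tcp [432.3  22.2 180.6] ang 3.0003 tilt [-0.0063 -0.0022 -1.    ] F [-0.1  0.2  0.3] gap 23.6 q [-0.22  0.27  1.92 -0.    0.96 -1.65]
delta [0.0002 0.0026 0.0716] yaw -0.003
```

View pics/side11.png

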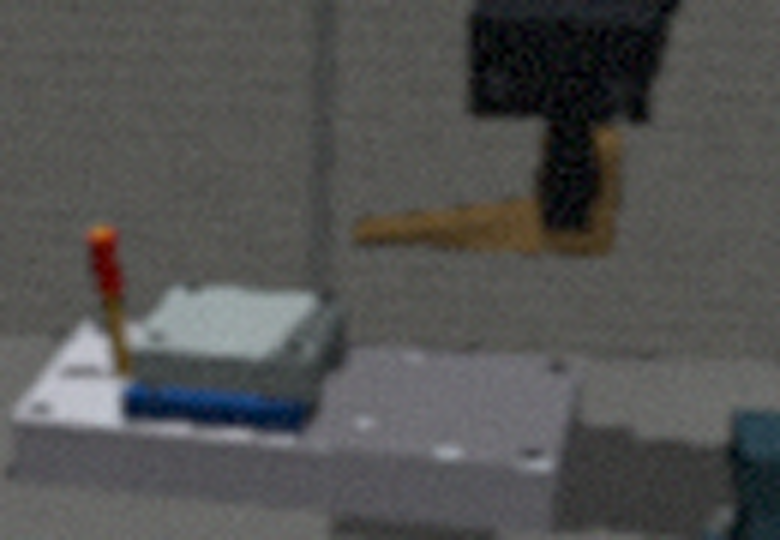

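View pics/top11.png

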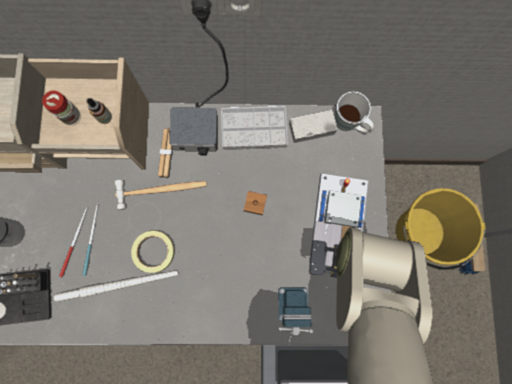

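Run:
```python
from h import *
o=ctrl.get_obs();p=o['tcp_pos'];a=3.0003-np.pi
u=np.array([np.cos(a),np.sin(a),0]);v=np.array([-u[1],u[0],0])
g=np.array([p[0],p[1],p[2]-78.7])
for s in(92,-17):
  for y in(12,-12): print(s,y,(proj('side',g+u*s+v*y)-[230,110]+.5)*6)
```

```text
92 12 [344.42451582 248.47074966]
92 -12 [354.31037763 230.66183544]
-17 12 [606.02624514 268.31151979]
-17 -12 [611.08804042 249.70826683]
```

Run:
```python
from h import *
acc=0
for i in range(6): acc=acc+ctrl.camera('side').astype(float)
im=np.clip(acc/6*1.6,0,255).astype(np.uint8)
x,y=280,115
a=im[y:y+45,x:x+65]; cv2.imwrite(f'pics/side12.png',cv2.resize(a,None,fx=12,fy=12,interpolation=2))
o=ctrl.get_obs();p=o['tcp_pos'];a=3.0003-np.pi
u=np.array([np.cos(a),np.sin(a),0]);v=np.array([-u[1],u[0],0])
g=np.array([p[0],p[1],p[2]-78.7])
for s,z in((92,0),(-17,0),(-17,50),(17,50),(92,3)):
  for y in(12,-12): print(s,y,z,(proj('side',g+u*s+v*y+[0,0,z])-[280,115]+.5)*12)
print(o['time_s'],p)
```

```text
92 12 0 [ 88.77146521 439.70033307]
92 -12 0 [108.55176812 404.01759051]
-17 12 0 [612.16950622 479.46174165]
-17 -12 0 [622.29456296 442.18669445]
-17 12 50 [628.8340004  245.06755949]
-17 -12 50 [638.82281962 211.70063312]
17 12 50 [459.6400241 233.9657702]
17 -12 50 [472.86254905 201.05895016]
92 12 3 [ 89.14853327 426.16153221]
92 -12 3 [108.94329973 390.69578377]
15.9 [432.05197175  24.90404695 179.95486404]
```

View pics/side12.png

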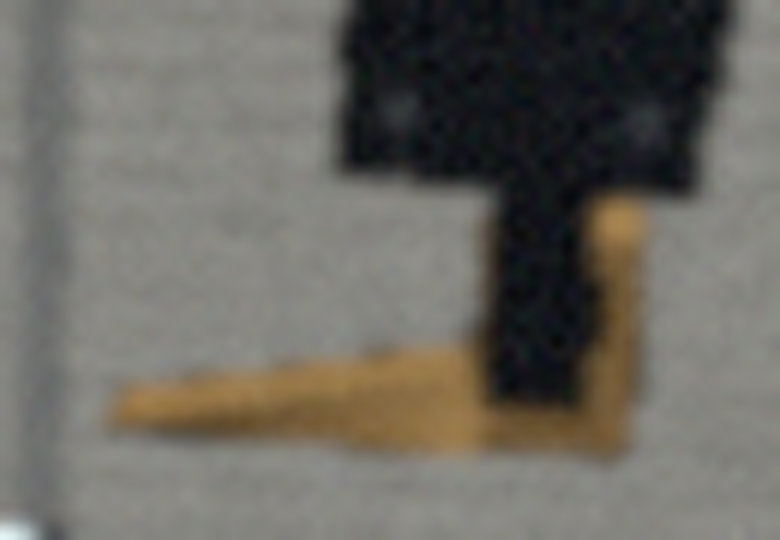

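>>> {"op": "jog_arm", "data": {
  "commands": [
    {"delta_pos": [0,0,0.02],"yaw": -0.003},
    {"delta_pos": [0,0,0.04],"yaw": -0.003},
    {"delta_pos": [0,0,0.056],"yaw": -0.003},
    {"delta_pos": [0,0,0.064],"yaw": -0.003},
    {"delta_pos": [0,0,0.067],"yaw": -0.003},
    {"delta_pos": [0,0,0.067],"yaw": -0.003},
    {"delta_pos": [0,0,0.067],"yaw": -0.003}
  ]
}}

```text
time_s: 16.48
tcp_pos: [431.9, 24.9, 113.6]
eef_rot: [-0.003, 0.067, 0.998, -0.001]
contact_force: [-0.2, -0.1, -0.7]
finger_gap: 0.266
```

```bash
cat > look.py <<'E'
import sys
from h import *
acc=0
for i in range(3): acc=acc+ctrl.camera('side').astype(float)
im=np.clip(acc/3*1.5,0,255).astype(np.uint8)
x,y=230,135
a=im[y:y+65,x:x+110]; cv2.imwrite(sys.argv[1],cv2.resize(a,None,fx=7,fy=7,interpolation=2))
o=ctrl.get_obs();p=o['tcp_pos'];a=-.14
u=np.array([np.cos(a),np.sin(a),0]);v=np.array([-u[1],u[0],0])
g=np.array([p[0],p[1],p[2]-78.7])
for s,z in((92,0),(-17,0),(-17,50),(17,50),(92,3)):
  for y_ in(12,-12): print(s,y_,z,((proj('side',g+u*s+v*y_+[0,0,z])-[x,y]+.5)*7).round())
print(o['time_s'],p,o['contact_force'].round(1))
E
python3 look.py pics/side13.png; python3 go.py 432 24.6 64 3.003
```

```text
92 12 0 [397. 287.]
92 -12 0 [409. 263.]
-17 12 0 [695. 313.]
-17 -12 0 [701. 289.]
-17 12 50 [704. 183.]
-17 -12 50 [710. 161.]
17 12 50 [608. 175.]
17 -12 50 [616. 153.]
92 12 3 [398. 279.]
92 -12 3 [409. 256.]
16.6333 [431.90966327  24.77897296 113.6440505 ] [-0.6  0.1 -0.2]
t 16.6333 tcp [431.9  24.8 113.6] ang 3.0074 tilt [-0.0057 -0.002  -1.    ] F [-0.6  0.1 -0.2] gap 23.7 q [-0.21  0.39  1.97 -0.    0.78 -1.65]
delta [-0.0001 -0.0002  0.0046] yaw 0.004
```

View pics/side13.png

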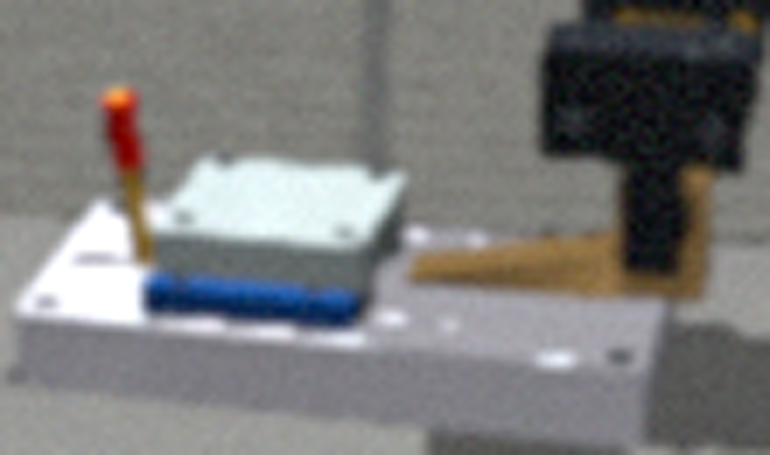

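Run:
```python
from h import *
o=ctrl.get_obs();p=o['tcp_pos'];a=-.14
u=np.array([np.cos(a),np.sin(a),0]);v=np.array([-u[1],u[0],0])
for s in(9,-9):
  for y in (12,29.5): print(s,y,((proj('side',p+u*s+v*y-[0,0,64])-[230,135]+.5)*7).round())
for s in(37,-37):
   print(s,((proj('side',p+u*s+v*93)-[230,135]+.5)*7).round())
# base corners
from fit import *
q,e=fit([('top',T),('side',S)])
print(((proj('side',pose(q,M))-[230,135]+.5)*7).round())
# grasp-time image side10 (crop 280,150 x5): predicted wedge
g=np.array([424.2,271.3,0]);a=1.8883-np.pi
u=np.array([np.cos(a),np.sin(a),0]);v=np.array([-u[1],u[0],0])
for s,z in((92,0),(-17,0),(-17,50),(17,50)):
  for y_ in(12,-12): print(s,y_,z,((proj('side',g+u*s+v*y_+[0,0,z])-[280,150]+.5)*5).round())
```

```text
9 12 [625. 269.]
9 29.5 [620. 287.]
-9 12 [675. 273.]
-9 29.5 [671. 291.]
37 [524. 171.]
-37 [750. 189.]
[[ 16. 316.]
 [101. 203.]
 [679. 251.]
 [647. 375.]]
92 12 0 [152. 342.]
92 -12 0 [202. 337.]
-17 12 0 [239. 464.]
-17 -12 0 [294. 457.]
-17 12 50 [247. 356.]
-17 -12 50 [304. 350.]
17 12 50 [217. 318.]
17 -12 50 [272. 312.]
```

>>> {"op": "jog_arm", "data": {
  "commands": [
    {"delta_pos": [0,0,0.001],"yaw": 0.004},
    {"delta_pos": [0,0,0.002],"yaw": 0.004},
    {"delta_pos": [0,0,0.003],"yaw": 0.004},
    {"delta_pos": [0,0,0.0035],"yaw": 0.004},
    {"delta_pos": [0,0,0.0035],"yaw": 0.004}
  ]
}}

```text
time_s: 17.05
tcp_pos: [431.8, 24.8, 110.0]
eef_rot: [-0.003, 0.069, 0.998, -0.001]
contact_force: [0.5, -0.6, 0.1]
finger_gap: 0.271
```

>>> {"op": "jog_arm", "data": {
  "commands": [
    {"delta_pos": [0,0,0.0005],"yaw": 0},
    {"delta_pos": [0,0,0.001],"yaw": 0},
    {"delta_pos": [0,0,0.0015],"yaw": 0},
    {"delta_pos": [0,0,0.0015],"yaw": 0}
  ]
}}

```text
time_s: 17.38
tcp_pos: [431.8, 24.8, 108.7]
eef_rot: [-0.003, 0.069, 0.998, -0.001]
contact_force: [-2.4, 0.4, 2.4]
finger_gap: 0.267
```

>>> {"op": "jog_arm", "data": {
  "commands": [
    {"delta_pos": [0,0,0.0005],"yaw": 0},
    {"delta_pos": [0,0,0.001],"yaw": 0},
    {"delta_pos": [0,0,0.001],"yaw": 0}
  ]
}}

```text
time_s: 17.63
tcp_pos: [431.8, 24.8, 108.6]
eef_rot: [-0.003, 0.069, 0.998, -0.001]
contact_force: [-6.8, 1.4, 17.0]
finger_gap: 0.266
```

>>> {"op": "jog_arm", "data": {
  "commands": [
    {"delta_pos": [-0.004,0,-0.0005],"yaw": 0},
    {"delta_pos": [-0.009,0,-0.0005],"yaw": 0},
    {"delta_pos": [-0.014,0,-0.0005],"yaw": 0},
    {"delta_pos": [-0.019,0,-0.0005],"yaw": 0},
    {"delta_pos": [-0.023,0,-0.0005],"yaw": 0},
    {"delta_pos": [-0.025,0,-0.0005],"yaw": 0},
    {"delta_pos": [-0.025,0,-0.0005],"yaw": 0}
  ]
}}

```text
time_s: 18.22
tcp_pos: [457.1, 21.3, 108.9]
eef_rot: [-0.003, 0.069, 0.998, -0.001]
contact_force: [0.9, -0.3, -0.0]
finger_gap: 0.271
```

```bash
python3 look.py pics/side14.png; python3 go.py 432 24.6 64 3.003
python3 - <<'E'
from h import *
im=ctrl.camera('top')
a=im[165:275,300:380]; cv2.imwrite('pics/top14.png',cv2.resize(a,None,fx=5.4,fy=5.4,interpolation=2))
E
```

```text
92 12 0 [331. 293.]
92 -12 0 [344. 269.]
-17 12 0 [625. 319.]
-17 -12 0 [632. 295.]
-17 12 50 [633. 190.]
-17 -12 50 [640. 168.]
17 12 50 [538. 182.]
17 -12 50 [547. 160.]
92 12 3 [331. 285.]
92 -12 3 [344. 262.]
18.3667 [456.54188012  21.39168931 108.90510276] [ 0.2 -0.4  0. ]
t 18.3667 tcp [456.5  21.4 108.9] ang 3.0038 tilt [-0.0059 -0.0022 -1.    ] F [ 0.2 -0.4  0. ] gap 23.6 q [-0.21  0.44  1.91 -0.    0.8  -1.64]
delta [ 0.0248 -0.0002  0.    ] yaw 0.001
```

View pics/side14.png

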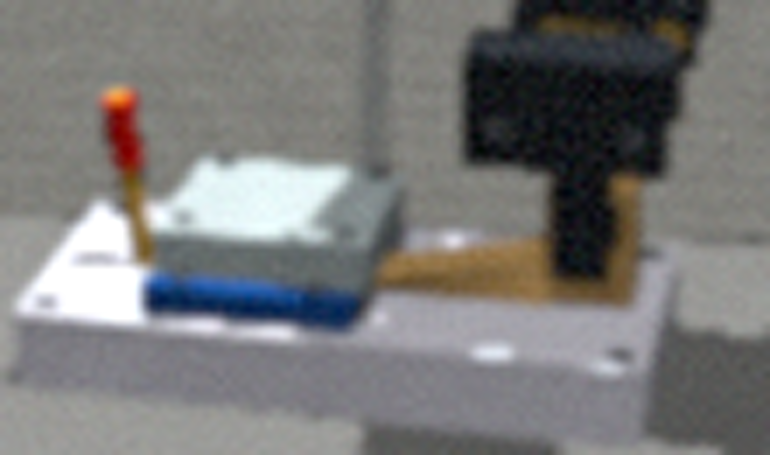

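View pics/top14.png

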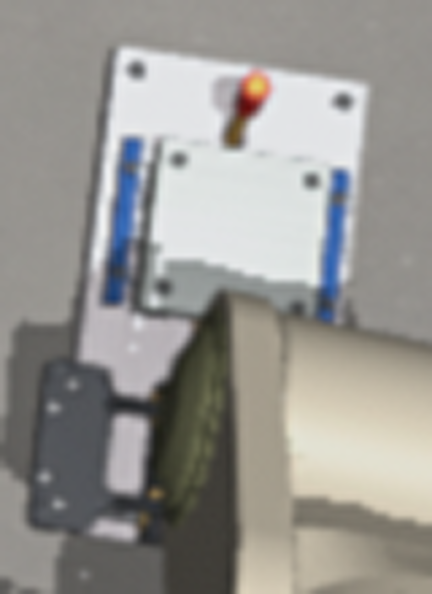

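Run:
```python
from fit import *
q,e=fit([('side',S)])
for x,ys in((-20,(-40,-22,-12,12,22,40)),(-112,(-24,-12,0,12,24))):
  print(x,[ (y,((proj('side',pose(q,np.array([[x,y,30.]])))[0]-[230,135]+.5)*7).round()) for y in ys])
print(((proj('side',pose(q,M))-[230,135]+.5)*7).round())
```

```text
-20 [(-40, array([401., 247.])), (-22, array([394., 264.])), (-12, array([389., 274.])), (12, array([379., 297.])), (22, array([374., 308.])), (40, array([366., 326.]))]
-112 [(-24, array([638., 282.])), (-12, array([635., 294.])), (0, array([632., 306.])), (12, array([628., 318.])), (24, array([625., 331.]))]
[[ 19. 318.]
 [100. 205.]
 [680. 250.]
 [653. 373.]]
```

Run:
```python
from h import *
acc=0
for i in range(6): acc=acc+ctrl.camera('side').astype(float)
im=np.clip(acc/6*1.9,0,255).astype(np.uint8); np.save('pics/acc.npy',acc/6)
x,y=270,155
a=im[y:y+35,x:x+60]; cv2.imwrite('pics/side15.png',cv2.resize(a,None,fx=13,fy=13,interpolation=0))
for t in('wedge_tip','wedge_grip','plate_front_left','plate_front_right'): print(t,[(r['pixel'],r['p']) for r in ctrl.landmark_of(t,'side')])
from fit import *
q,e=fit([('side',S)])
f=lambda P:((proj('side',pose(q,np.array([P],float)))[0]-[x,y]+.5)*13).round()
for P in [(-112,12,30),(-112,-12,30),(-112,12,80),(-112,-12,80),(-20,12,30),(-20,-12,30),(-78,12,48),(-125,60,30),(-125,-60,30)]: print(P,f(P))
r=ctrl.masks_of('wedge_grip','side')[0]; m=r['region'].astype(np.uint8); ys,xs=np.where(m); print(r['p'],xs.min(),xs.max(),ys.min(),ys.max())
for c in range(xs.min(),xs.max()+1,4): k=np.where(m[:,c])[0]; print(c,k.min(),k.max(),end='; ')
```

```text
wedge_tip [([276.2, 174.8], 0.57), ([314.5, 163.1], 0.56), ([272.8, 171.1], 0.28)]
wedge_grip [([318.4, 163.7], 0.82), ([271.6, 171.9], 0.24)]
plate_front_left [([283.6, 179.5], 0.71)]
plate_front_right [([290.6, 172.2], 0.9)]
(-112, 12, 30) [647. 331.]
(-112, -12, 30) [658. 286.]
(-112, 12, 80) [662.  92.]
(-112, -12, 80) [673.  50.]
(-20, 12, 30) [183. 292.]
(-20, -12, 30) [203. 248.]
(-78, 12, 48) [478. 232.]
(-125, 60, 30) [692. 434.]
(-125, -60, 30) [743. 205.]
0.72 285 322 160 178
285 173 175; 289 171 176; 293 170 177; 297 170 177; 301 170 177; 305 169 178; 309 172 178; 313 175 178; 317 162 178; 321 161 176;
```

View pics/side15.png

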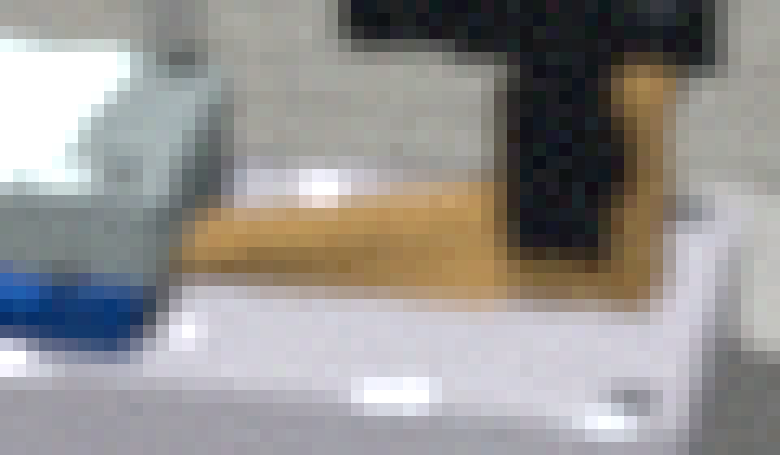

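>>> {"op": "jog_arm", "data": {
  "commands": [
    {"delta_pos": [-0.001,0.002,0],"yaw": 0},
    {"delta_pos": [-0.003,0.004,0],"yaw": 0},
    {"delta_pos": [-0.006,0.004,0],"yaw": 0},
    {"delta_pos": [-0.008,0.004,0],"yaw": 0},
    {"delta_pos": [-0.008,0.004,0],"yaw": 0}
  ]
}}

```text
time_s: 19.38
tcp_pos: [465.5, 24.2, 108.9]
eef_rot: [-0.003, 0.069, 0.998, -0.001]
contact_force: [0.3, -0.1, 0.4]
finger_gap: 0.269
```

>>> {"op": "jog_arm", "data": {
  "commands": [
    {"delta_pos": [-0.003,0,0],"yaw": 0},
    {"delta_pos": [-0.006,0,0],"yaw": 0},
    {"delta_pos": [-0.008,0,0],"yaw": 0},
    {"delta_pos": [-0.008,0,0],"yaw": 0}
  ]
}}

```text
time_s: 19.72
tcp_pos: [473.2, 23.2, 108.7]
eef_rot: [-0.004, 0.069, 0.998, -0.001]
contact_force: [-4.4, 0.9, 4.0]
finger_gap: 0.265
```

```bash
python3 look.py pics/side16.png|tail -1; python3 go.py 432 24.6 64 3.003
python3 - <<'E'
from h import *
im=ctrl.camera('top')
a=im[165:275,300:380]; cv2.imwrite('pics/top16.png',cv2.resize(a,None,fx=5.4,fy=5.4,interpolation=2))
E
```

```text
19.8667 [473.16955132  23.20872652 108.75643004] [-3.9  1.7  1.7]
t 19.8667 tcp [473.2  23.2 108.8] ang 3.004 tilt [-0.0066 -0.002  -1.    ] F [-3.9  1.7  1.7] gap 23.5 q [-0.2   0.47  1.86 -0.    0.82 -1.63]
delta [ 0.041  -0.0043  0.    ] yaw 0.001
```

View pics/side16.png

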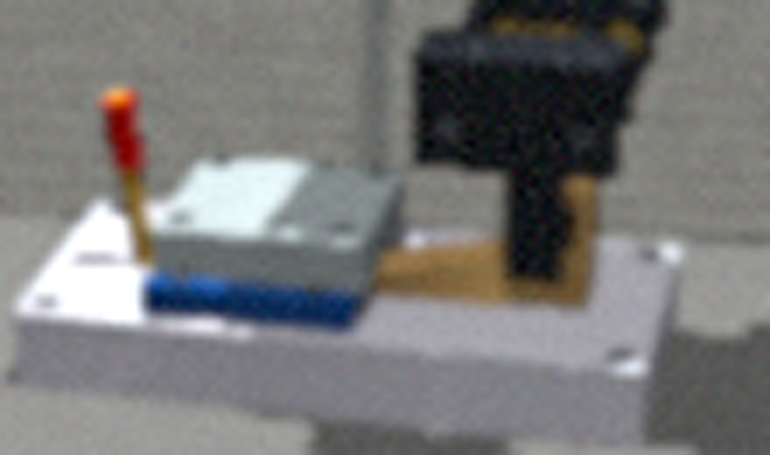

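View pics/top16.png

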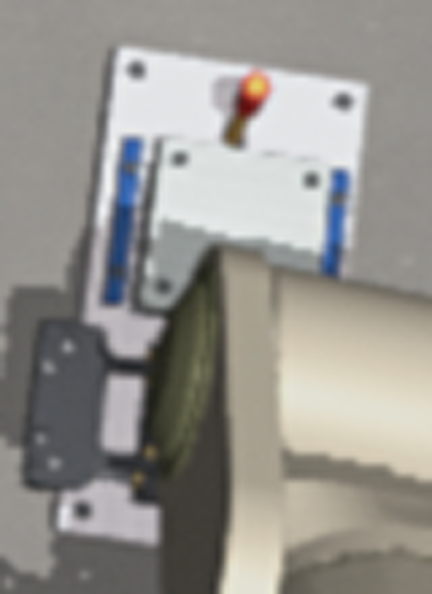

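>>> {"op": "jog_arm", "data": {
  "commands": [
    {"delta_pos": [-0.003,0,0],"yaw": 0},
    {"delta_pos": [-0.005,0,0],"yaw": 0},
    {"delta_pos": [-0.005,0,0],"yaw": 0}
  ]
}}

```text
time_s: 20.17
tcp_pos: [478.1, 22.6, 108.7]
eef_rot: [-0.004, 0.069, 0.998, -0.001]
contact_force: [-4.1, 1.2, 2.7]
finger_gap: 0.268
```

>>> {"op": "jog_arm", "data": {
  "commands": [
    {"delta_pos": [-0.003,0,0],"yaw": 0},
    {"delta_pos": [-0.005,0,0],"yaw": 0},
    {"delta_pos": [-0.005,0,0],"yaw": 0}
  ]
}}

```text
time_s: 20.42
tcp_pos: [483.1, 21.9, 108.7]
eef_rot: [-0.004, 0.069, 0.998, -0.001]
contact_force: [-4.1, 0.7, 3.1]
finger_gap: 0.27
```

```bash
python3 look.py pics/side17.png|tail -1; python3 go.py 432 24.6 64 3.003
python3 - <<'E'
from h import *
im=ctrl.camera('top')
a=im[165:275,300:380]; cv2.imwrite('pics/top17.png',cv2.resize(a,None,fx=5.4,fy=5.4,interpolation=2))
E
```

```text
20.5667 [483.0568534   21.88345157 108.68636996] [-4.1  1.2  2.5]
t 20.5667 tcp [483.1  21.9 108.7] ang 3.0041 tilt [-0.0071 -0.0019 -1.    ] F [-4.1  1.2  2.5] gap 23.6 q [-0.2   0.48  1.83 -0.    0.84 -1.63]
delta [ 0.0509 -0.0043  0.    ] yaw 0.001
```

View pics/side17.png

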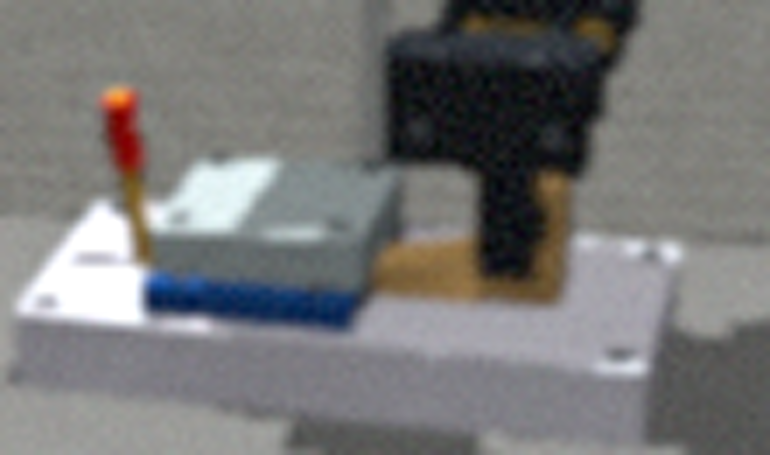

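View pics/top17.png

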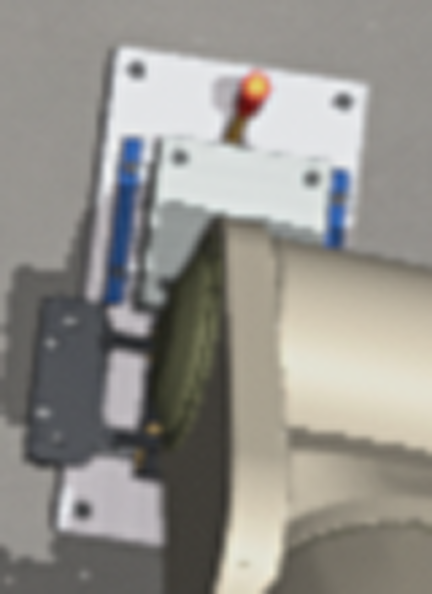

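```bash
cat > trk.py <<'E'
from h import *
from fit import pose,fit,T,S
def avg(n,k=4):
    return np.clip(sum(ctrl.camera(n).astype(np.float32) for _ in range(k))/k,0,255)
def shift(a,b,c,hw,sr=6):
    x,y=int(round(c[0])),int(round(c[1]))
    t=a[y-hw:y+hw+1,x-hw:x+hw+1]; s=b[y-hw-sr:y+hw+sr+1,x-hw-sr:x+hw+sr+1]
    t8=cv2.resize(t,None,fx=8,fy=8,interpolation=cv2.INTER_CUBIC);s8=cv2.resize(s,None,fx=8,fy=8,interpolation=cv2.INTER_CUBIC)
    r=cv2.matchTemplate(s8,t8,cv2.TM_CCOEFF_NORMED);_,v,_,l=cv2.minMaxLoc(r)
    return (np.array(l)/8-sr).round(2),round(v,3)
if __name__=='__main__':
    np.set_printoptions(suppress=True,precision=2)
    A={'top':cv2.imread('pics/top0.png').astype(np.float32),'side':cv2.imread('pics/side0.png').astype(np.float32)}
    B={n:avg(n) for n in A}
    for n in B: np.save('pics/last_%s.npy'%n,B[n])
    q,_=fit([('top',T),('side',S)])
    g=lambda n,x,y,z:proj(n,pose(q,np.array([[x,y,z]],float)))[0]
    # plate screws about +-29 from plate centre(20,0); z60
    P={'rearL':(49,31,60),'rearR':(49,-29,60),'frontL':(-9,31,60),'frontR':(-9,-29,60)}
    for k,p in P.items():
        for n in A:
            c=g(n,*p); J=[(g(n,p[0]+1,p[1],p[2])-c),(g(n,p[0],p[1],p[2]+1)-c)]
            print(k,n,c.round(1),'shift',*shift(A[n],B[n],c,4),'per mm x',J[0].round(2),'per mm z',J[1].round(2))
    for k,p,n in (('base rearL','',0),):
        for n,p in (('top',(93,50,30)),('side',(93,50,30))): c=g(n,*p);print('ref',n,*shift(A[n],B[n],c,4))
E
python3 trk.py
```

```text
rearL top [332.8 194.4] shift [ 0.12 -0.38] 0.965 per mm x [ 0.04 -0.39] per mm z [ 0.08 -0.07]
rearL side [255.6 166.5] shift [-0.12  0.  ] 0.971 per mm x [-0.38 -0.03] per mm z [-0.   -0.36]
rearR top [356.6 197.9] shift [ 0.   -0.38] 0.976 per mm x [ 0.04 -0.39] per mm z [ 0.11 -0.07]
rearR side [260.9 158.7] shift [-0.62  0.12] 0.989 per mm x [-0.36 -0.03] per mm z [ 0.   -0.35]
frontL top [330.2 217.3] shift [-4.38 -1.5 ] 0.568 per mm x [ 0.05 -0.4 ] per mm z [ 0.08 -0.05]
frontL side [277.8 168.4] shift [-1.75  6.  ] 0.819 per mm x [-0.39 -0.03] per mm z [ 0.01 -0.37]
frontR top [354.3 220.9] shift [-3.38 -5.25] 0.008 per mm x [ 0.04 -0.4 ] per mm z [ 0.11 -0.05]
frontR side [282.2 160.4] shift [ 6.   -1.12] 0.831 per mm x [-0.37 -0.03] per mm z [ 0.01 -0.35]
ref top [0. 0.] 0.987
ref side [0. 0.] 0.998
```

Run:
```python
import cv2,numpy as np
L={k:cv2.cvtColor(cv2.imread(f'pics/side{k}.png'),cv2.COLOR_BGR2GRAY).astype(np.float32) for k in(13,14,16,17)}
def m(a,b,c,hx,hy,sx=10,sy=24):
    x,y=c;t=L[a][y-hy:y+hy,x-hx:x+hx];s=L[b][y-hy-sy:y+hy+sy,x-hx-sx:x+hx+sx]
    r=cv2.matchTemplate(s,t,cv2.TM_CCOEFF_NORMED);_,v,_,l=cv2.minMaxLoc(r);return np.array(l)-[sx,sy],round(float(v),2)
for nm,c in {'frontL screw':(345,232),'frontR corner':(400,175),'rearL screw':(183,217)}.items():
    for h in((14,10),(20,12)): print(nm,h,[(a,b,*m(a,b,c,*h)) for a,b in((13,14),(14,16),(13,16),(16,17),(13,17))])
ims=[cv2.imread(f'pics/side{k}.png')[150:310,300:430] for k in(13,16,17)]
cv2.imwrite('pics/cmp.png',cv2.resize(np.hstack(ims),None,fx=2,fy=2))
```

```text
frontL screw (14, 10) [(13, 14, array([ 0, -4]), 0.87), (14, 16, array([-5, -7]), 0.7), (13, 16, array([-4, -9]), 0.84), (16, 17, array([-3, -2]), 0.62), (13, 17, array([ -7, -11]), 0.9)]
frontL screw (20, 12) [(13, 14, array([ 2, 18]), 0.68), (14, 16, array([-5, -8]), 0.59), (13, 16, array([ -8, -12]), 0.73), (16, 17, array([-2, -3]), 0.36), (13, 17, array([ -9, -15]), 0.7)]
frontR corner (14, 10) [(13, 14, array([-10,  10]), 0.7), (14, 16, array([-9, -2]), 0.86), (13, 16, array([-10,   6]), 0.81), (16, 17, array([-7, -4]), 0.72), (13, 17, array([-10,   0]), 0.91)]
frontR corner (20, 12) [(13, 14, array([-10,  10]), 0.69), (14, 16, array([-9, -3]), 0.83), (13, 16, array([-10,   5]), 0.82), (16, 17, array([-8, -3]), 0.69), (13, 17, array([-10,   1]), 0.84)]
rearL screw (14, 10) [(13, 14, array([0, 0]), 1.0), (14, 16, array([-3,  0]), 0.94), (13, 16, array([-3,  0]), 0.95), (16, 17, array([-1,  0]), 0.98), (13, 17, array([-4,  0]), 0.96)]
rearL screw (20, 12) [(13, 14, array([0, 0]), 1.0), (14, 16, array([-3,  0]), 0.96), (13, 16, array([-3,  0]), 0.96), (16, 17, array([-1,  0]), 0.98), (13, 17, array([-4,  0]), 0.98)]
```

View pics/cmp.png

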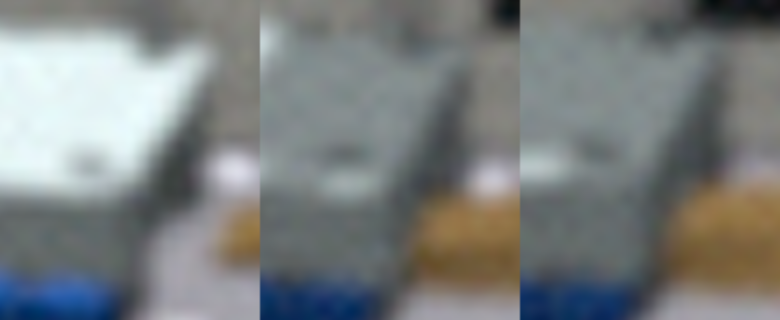

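>>> {"op": "jog_arm", "data": {
  "commands": [
    {"delta_pos": [-0.0015,0,0],"yaw": 0},
    {"delta_pos": [-0.0025,0,0],"yaw": 0},
    {"delta_pos": [-0.0025,0,0],"yaw": 0}
  ]
}}

```text
time_s: 21.27
tcp_pos: [485.3, 21.6, 108.7]
eef_rot: [-0.004, 0.069, 0.998, -0.001]
contact_force: [-6.4, 0.5, 5.6]
finger_gap: 0.268
```

```bash
python3 look.py pics/side18.png|tail -1; python3 trk.py | grep rear
python3 - <<'E'
import cv2,numpy as np
from h import *
im=np.load('pics/last_side.npy')*1.6
a=np.clip(im[148:185,245:300],0,255).astype(np.uint8); b=cv2.imread('pics/side0.png')[148:185,245:300]
cv2.imwrite('pics/cmp18.png',cv2.resize(np.vstack([np.clip(b*1.5,0,255).astype(np.uint8),a]),None,fx=8,fy=8,interpolation=2))
for t in('plate_front_left','plate_front_right','plate_rear'): print(t,[(r['pixel'],round(r['p'],2)) for r in ctrl.landmark_of(t,'side')])
E
```

```text
21.4167 [485.26951983  21.58079937 108.67206301] [-5.9  1.6  5.5]
rearL top [332.8 194.4] shift [ 0.25 -0.5 ] 0.964 per mm x [ 0.04 -0.39] per mm z [ 0.08 -0.07]
rearL side [255.6 166.5] shift [-0.12 -0.12] 0.968 per mm x [-0.38 -0.03] per mm z [-0.   -0.36]
rearR top [356.6 197.9] shift [ 0.   -0.38] 0.978 per mm x [ 0.04 -0.39] per mm z [ 0.11 -0.07]
rearR side [260.9 158.7] shift [-0.75  0.  ] 0.983 per mm x [-0.36 -0.03] per mm z [ 0.   -0.35]
plate_front_left [([282.6, 179.8], 0.65)]
plate_front_right [([287.0, 170.0], 0.65)]
plate_rear [([255.4, 169.2], 0.78), ([317.2, 297.5], 0.74)]
```

View pics/cmp18.png

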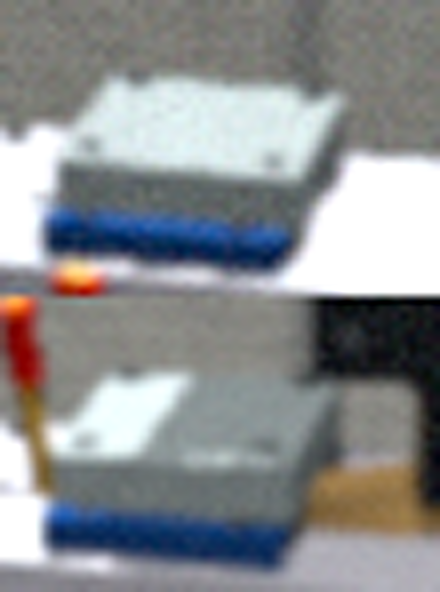

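View pics/side18.png

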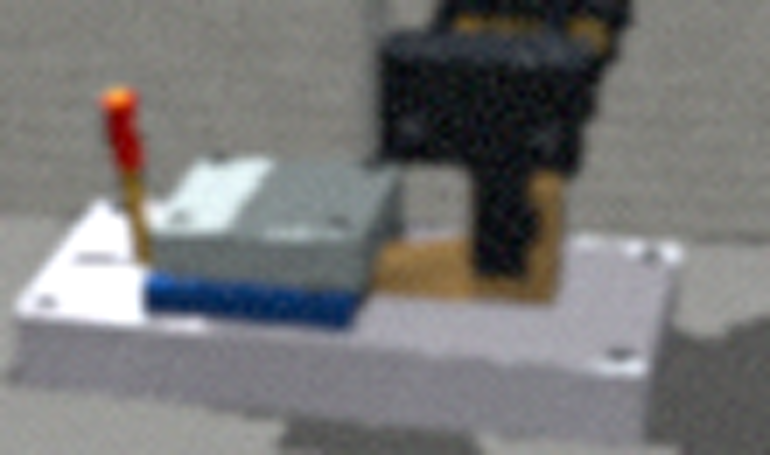

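>>> {"op": "jog_arm", "data": {
  "commands": [
    {"delta_pos": [0,0,0],"yaw": 0},
    {"delta_pos": [0,0,0],"yaw": 0},
    {"delta_pos": [0,0,0],"yaw": 0},
    {"delta_pos": [0,0,0],"yaw": 0}
  ]
}}

```text
time_s: 22.3
tcp_pos: [485.3, 21.6, 108.7]
eef_rot: [-0.004, 0.069, 0.998, -0.001]
contact_force: [-4.4, 0.8, 3.3]
finger_gap: 0.27
```

Run:
```python
from trk import *
import numpy as np
A=cv2.cvtColor(cv2.imread('pics/side0.png'),cv2.COLOR_BGR2GRAY).astype(np.float32)
B=cv2.cvtColor(avg('side',8).astype(np.uint8),cv2.COLOR_BGR2GRAY).astype(np.float32)
print(ctrl.get_obs()['time_s'],ctrl.get_obs()['contact_force'].round(1))
# near top edge -> side face -> blue: print columns profiles
for c in (262,270,276,280): 
    print(c,'A',A[156:182,c].astype(int)); print(c,'B',B[156:182,c].astype(int))
for c in (285,287):
    print(c,'A',A[150:176,c].astype(int)); print(c,'B',B[150:176,c].astype(int))
cv2.imwrite('pics/top20.png',cv2.resize(ctrl.camera('top')[165:275,300:380],None,fx=5.4,fy=5.4,interpolation=2))
```

```text
22.7 [-4.9  0.8  3.4]
262 A [ 81  77 100 140 153 155 155 152 159 158 156 147 131  94  63  69  73  71
  71  65  46  32  28  26  62 105]
262 B [ 82  86 121 150 158 159 159 158 158 152 140 118  89  71  67  68  71  69
  65  49  36  28  25  30  55  84]
270 A [ 83  94 125 150 151 158 157 159 157 158 158 155 144 108  77  66  65  63
  68  58  64  51  27  23  40 104]
270 B [ 87  87  89  90  90  90  92  92  92  91  93 102 110  90  70  66  68  68
  68  61  44  32  25  26  32  64]
276 A [ 83  84 106 142 152 155 155 154 154 158 155 153 149 141  96  68  67  68
  64  67  57  56  45  22  28  53]
276 B [ 87  89  90  92  92  91  92  93  90  90  85  92 100  84  71  69  69  70
  67  57  47  35  27  26  24  46]
280 A [ 80  77  99 137 153 157 156 155 156 155 149 139 133 131 106  75  62  64
  62  64  66  56  35  40  62 109]
280 B [80 82 84 89 88 90 92 90 94 91 87 85 86 76 70 67 68 67 68 63 49 33 35 48
 59 72]
285 A [ 79  75  75  73  74  81  78  70  73  84 120 150 146 133 117  99  79  67
  56  53  62  76 120 147 170 179]
285 B [15 14 16 14 18 14 17 23 52 78 85 78 70 62 54 51 48 46 46 53 69 79 75 66
 63 64]
287 A [ 85  82  80  87  80  83  86  84  84  96 115 109  90  78  68  64  70  87
 104 109 130 151 174 180 184 183]
287 B [14 17 19 24 20 10 12 19 45 67 72 68 65 66 66 65 59 53 63 72 79 83 76 68
 66 68]
```

View pics/top20.png

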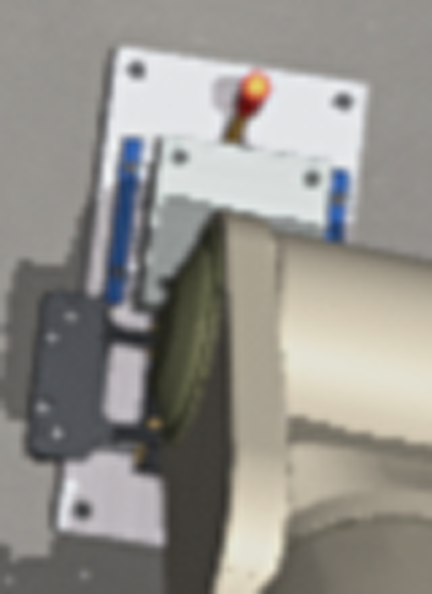

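```bash
python3 -c "
from plant import ctrl
print(ctrl.job_done()); print(ctrl.get_obs()['time_s'])"
```

```text
the job is handed in; nothing more can be done
None
the job is handed in; nothing more can be done
```

I did the job in the order asked and handed it in at about 23 s, still holding the wedge under the front of the plate. I could not measure the lift directly; I estimate it at about 3.5–4 mm.

- **Pin:** I took it from the holder, pushed it down into the bore and let go. It met resistance at the same gripper height as when it stood fully seated in its holder. It leans back in the loose 12 mm bore, which is within the play there.
- **Wedge:** I gripped it by the block, set it on the base (contact at the expected height) and pushed it in, shifting it about 4 mm left on the way. By the arm's position, the tip ended about 44–45 mm past the plate's front. At the end it held steady with about a 5 N push, and nothing but the wedge touched the plate.

**Last checks:**
- **Lift:** The wedge position gives about 3.5–3.9 mm. The edges and screws in the side view gave 2.4–4.8 mm. The front screws could not be tracked automatically because of the arm's shadow, so I read them by eye. I only judged the left side well; the right front corner, read roughly, came out lower (about 1.8 mm). The two sides may not be perfectly even.
- **Rear of the plate:** It did not rise in the side view.
- **Gap to the pin:** The plate slid back about 1 mm at most, so it is near the pin, with a gap of a few millimetres, rather than touching it.
- **Disagreement on sideways position:** In the side view the wedge's lower edge appeared up to about 12 mm to the right of where the arm's position put it. It went into the tunnel freely, so I trusted the arm's position apart from the 4 mm shift.

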